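# Cock and fire the striker on a mortar cylinder

### The job

Run one strike test. Push the copper sleeve round the curved guide rod so that it drives the yellow lever back until the lever catches, then slide the sleeve all the way back along the rod to its straight end where it started. Then stand the mortar cylinder snugly in the grey V-stop, let go of it, and press the red trigger pad so that the hammer swings onto the cylinder and rests against it; leave the cylinder upright in the stop and the other things on the table as they are.

Things in the scene. Friction and masses are not known exactly. Their poses are not given: they have to be found in the camera images.
- machine: Fixed striking machine on blue plates 6 to 8 mm thick. Origin: on the striker's vertical pivot axis at table height, z up; x, y given elsewhere are in its frame, polar angles about its pivot, counter-clockwise from +x. A level steel guide rod, 10 mm thick, axis 60 mm high, runs from point rod_end straight to point rod_bend, then curves. Posts 22 mm thick, 70 mm high; pivot top 61 mm.
- rod_end (a point): Straight end of the guide rod, on its axis, in the post at machine (-0.12, 0.158). From here the rod runs along machine -y.
- rod_bend (a point): Where the rod's bend begins, on its axis, machine (-0.12, 0). From here it is a level arc of radius 0.12 m about the pivot, counter-clockwise from above, from polar angle 180 through 270 degrees to the second post at 301 degrees.
- sleeve: Copper-coloured sleeve threaded on the rod, 60 mm long, 56 mm outside, bore 19 mm (hangs 4 mm low, passes the bend with play). Origin at its centre; own y axis along the bore. 0.2 to 0.4 kg. Starts on the straight part, machine y 0.055 to 0.085; home is its centre at machine y above 0.05. Can be pushed on an end face by fingertips beside the rod. Rolling about the rod does not matter.
- striker (a joint): Turn of the yellow sprung striker about the pivot, rad: 0 at its stop, grows counter-clockwise as it is cocked; the sear catches it at 1.31, far limit 1.41. The sleeve's front face pushes its cocking lever with 3 to 6 N, up to 12 N as the roller rides over the sear; the sleeve's centre is then about 0.31 rad behind the lever, at polar angle 237 to 240 degrees.
- lever_end (a point): End of the yellow cocking lever (14 mm wide, 30 to 44 mm high), at its roller, 190 mm from the pivot, 37 mm high. The lever points along machine -x when the striker reads 0, and passes under the rod.
- hammer_face (a point): Centre of the hammer's brass striking face, 24 mm across, 37 mm high, 100 mm from the pivot; the hammer's head behind it is 34 mm round, 44 mm long, 20 to 54 mm high, on a second lever 50 degrees counter-clockwise from machine +x when the striker reads 0. It keeps the cylinder from being seated unless the striker is cocked.
- trigger_pad (a point): Centre of the top of the red trigger pad (36 mm radially, 44 mm across), 54 mm high, beyond the cocking lever's end. Pressed straight down about 10 mm with some 2 to 5 N it draws the sear and lets a cocked striker go; a spring lifts it again.
- trigger (a joint): How far the trigger is pressed down, m: 0 up, 0.0125 fully down.
- seat (a point): Point on the bare table where the cylinder's axis stands when it touches both faces of the grey V-stop (machine x 0.100, y 0.053). The V-stop is 70 mm high, 90 degrees; its open mouth looks along machine direction (-0.826, 0.563); the cylinder goes in along (0.826, -0.563), and the hammer strikes the same way.
- specimen: Grey mortar cylinder, 61 mm diameter, 125 mm tall, about 0.8 kg, standing alone on the table to the left of the machine. Origin: centre of its underside.
- tin_a: Closed moisture tin, 55 mm wide, 34 mm high, to the right of the machine; leave alone. Origin under its centre.
- tin_b: Closed moisture tin, 55 mm wide, 30 mm high, to the right of the machine; leave alone. Origin under its centre.

How it is judged:
By the outcome, as a careful person would: the job done as asked, in the order asked, and still so for the second after the job is handed in, with the robot touching nothing.
It also fails if it takes over 69 s, if anything falls off the work surface, if the arm or the gripper's body presses on something with over 40 N, if the wrist force passes 120 N, or if a joint passes its speed limit or range.

### The arm

A 6-joint arm with a two-finger parallel gripper is mounted at the origin on a cart in front of the work surface, level with it; the furniture and walls round the work are solid. World frame = base frame: x ahead of the robot, y to its left, z up, the work surface at z = 0. Lengths are in m, angles in rad, forces in N, time in s.
With the tool pointing down it reaches from about 0.275 to 0.85 m from the base axis. Payload 5.2 kg.
Tool frame: the origin (TCP) lies midway between the tips of the shut fingers; the grasp point (between the pads) lies 19 mm behind it (bot.pinch_z is the distance from the TCP to the grasp point, in m); x points along the fingers, z is the direction in which the jaws open and shut, and the axes are right-handed (so a half turn about x gives the same grasp; the last joint's range is limited). The gripper opens to 85 mm and grips with 20 to 120 N. Pads are 22 mm wide; open, the fingers measure 114 mm over their backs; the gripper's body (76 mm by 85 mm) begins 54 mm behind the grasp point. The pads swing forward as they close: fully open they stand 13 mm farther back than shut.
Start: joints at [-1.473, 0.259, 1.535, -0, 1.348, -0.203], TCP at [0.163, -0.525, 0.231] pointing down, gripper open.
Joint ranges: [-3.14, 3.14], [-0.91, 2.08], [0.19, 2.58], [-1.22, 4.36], [0.22, 2.71], [-3.12, 3.12]. Speed limits (rad/s): [2.57, 2.57, 3.14, 3.14, 3.14, 3.14].

### API

Orientations are given as a 3x3 rotation matrix whose columns are the frame's x, y, z axes.
In Python, from cell import bot gives the robot as it stands.
- The arm moves only by the shell command python3 -m handwheel 'ROWS' [FORCE]. ROWS is JSON, a list of rows, each an object with "slide": the shift along the tool's x, y, z in mm, a list of three; "angular": the turn, a rotation vector about the tool's x, y, z in rad, a list of three; "fingers": the opening, from 0 (shut) to 1 (fully open). A call has 1 to 20 rows; each row shifts and turns the commanded pose from where the row before left it, along the tool's axes as they then stand; what a row does not reach is not made up. A row lasts 1/8 s, in which the tool goes at most 62.5 mm and 10.7 degrees, less where a joint would pass 70% of its speed; a pose out of reach is approached as far as the arm can. A call with a gripper value outside its range is refused whole. The fingers move at their own pace and stop on an object; FORCE is the grip in N (left out, the last holds). Time passes only in rows, so rows that do not move let the fingers close. It gives the time, the measured TCP pose, the force and the opening at its end, in the units of the state.
- bot.get_obs(): the state, without advancing time (a new reading comes with each control period).
- bot.camera(name): name is "side" or "top"; returns (picture, depth): 384x512x3 uint8, red, green, blue; 384x512 float32, m along the optical axis (not along the pixel's ray), 0 where there is no reading.
- bot.camera_model(name): a dict with "K" (3x3 intrinsics, pixels), "k1" (the pictures are not rectified: a ray, as slopes to the right and down, at radius r is drawn at 1 + k1 r^2 times it, then the intrinsics apply), "rvec" (rotation vector, rad) and "tvec" (3), from world to camera coordinates, as OpenCV has them. Camera axes: x right, y down, z forward; pixel columns grow to the right and rows downward; lengths in m; the calibration is good to about 2 mm. A picture is of the moment at which its call begins. camera_model takes no time and is no camera call.
- bot.hand_in(): hands the job in, once; it reports no verdict.
Trained networks look in the newest picture that a camera, given by its name, has taken for a name from the list of things; names that differ only in an ending like _2 or _b are one class to them, and where a whole thing is asked for, a point or a joint stands for the part that bears it (a point fixed in the world has none). Each returns a list of dicts, best first, with "conf" (0 to 1); they miss things now and then, are a little off and sometimes report something else, mostly with a low value. They report only what shows in the picture. A call takes as long as a camera call.
- bot.trace(camera, label): "region" (384x512 bool, what is visible of it) and "centre" ([column, row] as shares, 0 to 1, of the picture: columns of its width, rows of its height, amid what is visible of it).
- bot.mark_of(camera, label): "centre" ([column, row] as shares, 0 to 1, of the picture: columns of its width, rows of its height: a listed point, or the origin of a listed thing).
The state is a dict: "time_s": time; "joint_positions": joint angles; "qvel": joint speeds; "joint_efforts": joint torques, N m; "eef_pos": TCP position; "ee_rot": TCP orientation; "contact_force": force on the tool from outside, world axes, zero at the start; "torque": the same for the moment, N m; "finger_gap": opening from 0.0 (shut) to 1.0 (fully open).
Only numpy, scipy, OpenCV 4.12 (cv2) and the standard library are available. Lean on these libraries where they do the work, as an engineer would, in place of code of your own. Each camera call takes 0.05 s, during which the arm holds its last target.

## Working session

There is one attempt and no reset: what is moved stays moved. The work goes in short steps, Python scripts to look and compute and a shell command to move; the robot and the scene stay as the last step left them, time stands still between calls to the robot, and variables do not carry over. Pictures are saved under pics/ and viewed, and the job is handed in when it is done.

```bash
ls; mkdir -p pics; python3 - <<'E'
from cell import bot
import cv2,json
o=bot.get_obs();print(o)
for n in("side","top"):
    p,d=bot.camera(n);cv2.imwrite(f"pics/{n}0.png",p[:,:,::-1]);print(n,bot.camera_model(n))
    for l in ["machine","sleeve","lever_end","hammer_face","trigger_pad","seat","specimen","rod_end","rod_bend","tin_a"]:
        r=bot.mark_of(n,l);print(l,[(round(x['conf'],2),round(x['centre'][0]*512,1),round(x['centre'][1]*384,1)) for x in r])
print(bot.pinch_z)
E
```

```text
pics
{'time_s': 0.0, 'joint_positions': array([-1.47282428e+00,  2.59343710e-01,  1.53609682e+00,  4.49575422e-06,
        1.34801770e+00, -2.02814800e-01]), 'qvel': array([ 0.00122023, -0.0006605 , -0.00050923,  0.00076211,  0.00011799,
       -0.00031087]), 'joint_efforts': array([-3.53654541e-03, -4.46033335e+01, -2.90572983e+01, -9.11260704e-04,
        1.13837508e-02, -1.73518735e-06]), 'eef_pos': array([ 0.16291177, -0.5247537 ,  0.23046881]), 'ee_rot': array([[-1.78118077e-04,  9.55103994e-01,  2.96270703e-01],
       [ 1.85705519e-03,  2.96270512e-01, -9.55102264e-01],
       [-9.99998260e-01,  3.80070067e-04, -1.82645196e-03]]), 'contact_force': array([-0.40082125, -0.19534672,  0.20378812]), 'torque': array([-0.02173951,  0.0109252 , -0.04081211]), 'finger_gap': 0.9981246375506684}
side {'K': array([[378.01949982,   0.        , 250.17593578],
       [  0.        , 378.01949982, 195.18112798],
       [  0.        ,   0.        ,   1.        ]]), 'k1': -0.012649934277302727, 'rvec': array([ 0.06281183,  2.70877319, -1.58333108]), 'tvec': array([0.55305749, 0.0149894 , 1.41154
[... 460 characters left out ...]
   0.        , 250.6635431 ],
       [  0.        , 398.61100417, 194.65288989],
       [  0.        ,   0.        ,   1.        ]]), 'k1': -0.07525845506751869, 'rvec': array([ 2.19393393, -2.15486541,  0.06378997]), 'tvec': array([0.01595   , 0.53926558, 1.12052999])}
machine [(0.72, 251.9, 187.5), (0.52, 224.8, 158.0)]
sleeve [(0.75, 236.1, 230.1), (0.26, 256.6, 255.3)]
lever_end [(0.59, 255.5, 254.4), (0.5, 345.9, 162.9)]
hammer_face [(0.88, 228.6, 159.0)]
trigger_pad [(0.6, 252.7, 185.5)]
seat [(0.95, 236.2, 155.9), (0.33, 230.0, 155.0)]
specimen [(0.64, 143.2, 200.7)]
rod_end [(0.6, 198.3, 230.9)]
rod_bend [(0.75, 253.8, 230.6)]
tin_a [(0.53, 381.1, 155.6), (0.52, 351.1, 164.8)]
0.0187
```

```bash
python3 - <<'E'
import cv2
for n in("side","top"):
    p=cv2.imread(f"pics/{n}0.png")
    cv2.imwrite(f"pics/{n}0c.png",cv2.resize(p[100:300,110:400] if n=='side' else p[100:300,110:400],None,fx=2.75,fy=2.75,interpolation=cv2.INTER_CUBIC))
E
```

```text
(no output)
```

View pics/top0.png

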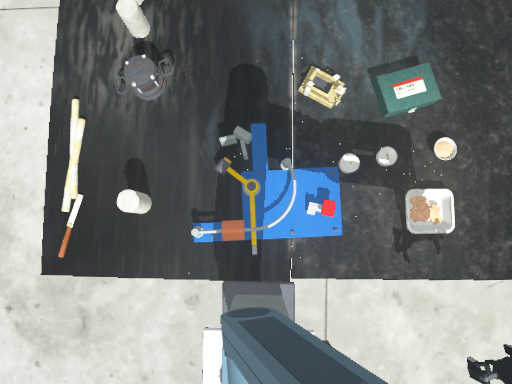

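View pics/side0.png

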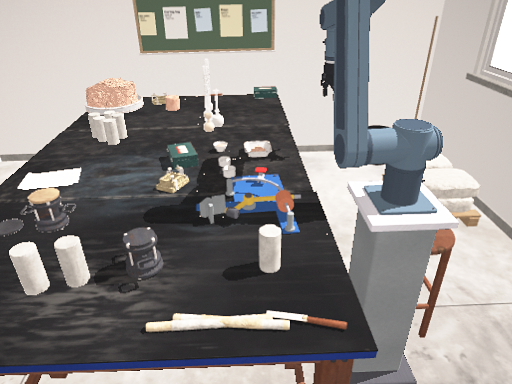

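```bash
ls -la pics
```

```text
total 1504
drwxr-xr-x 2 agent agent   4096 Dec  7 06:54 .
drwxr-xr-x 3 agent agent   4096 Dec  7 06:54 ..
-rw-r--r-- 1 agent agent 282232 Dec  7 06:54 side0.png
-rw-r--r-- 1 agent agent 492169 Dec  7 06:54 side0c.png
-rw-r--r-- 1 agent agent 294986 Dec  7 06:54 top0.png
-rw-r--r-- 1 agent agent 453688 Dec  7 06:54 top0c.png
```

View pics/top0c.png

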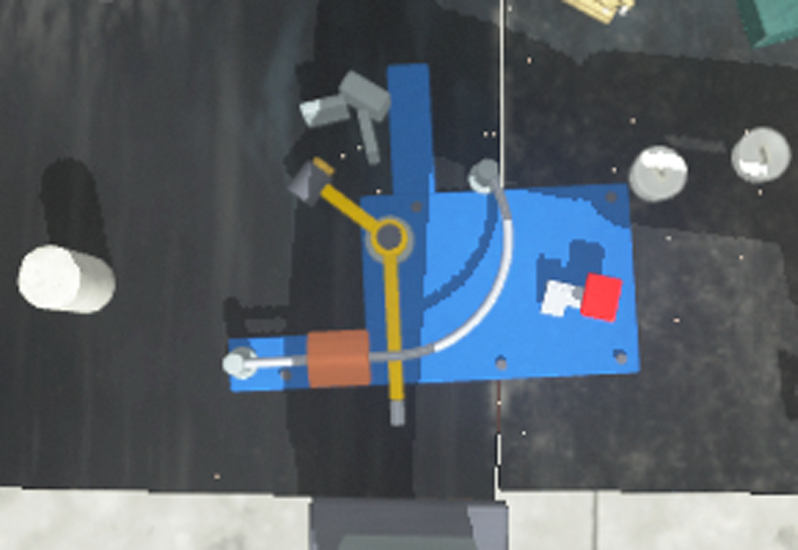

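View pics/side0c.png

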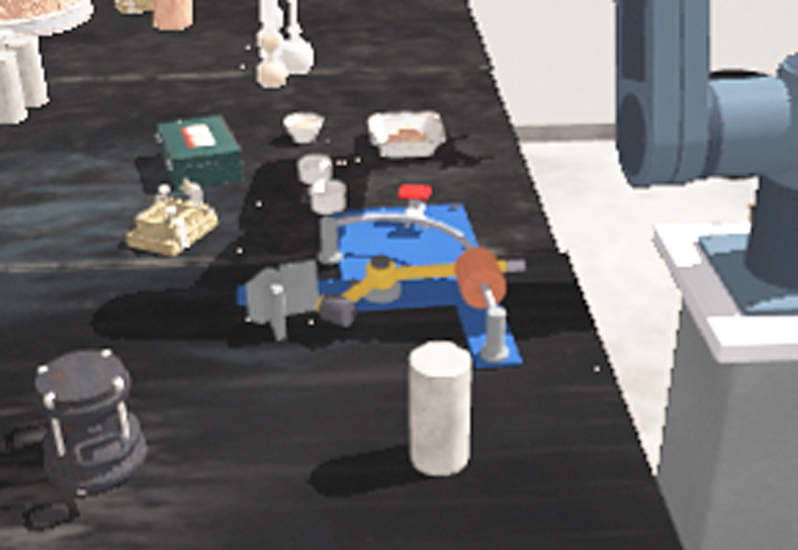

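The overhead view shows the machine roughly aligned with the world: pivot (252,187), sleeve (232,230), red pad (328,208), V-stop about (238,138), specimen (134,201) and tins (348,162) and (386,156). Next I'll fit the machine pose.

```bash
cat > h.py <<'E'
import numpy as np,cv2
from scipy.optimize import least_squares
from cell import bot
def proj(n,P):
    m=bot.camera_model(n);R=cv2.Rodrigues(m['rvec'])[0]
    c=np.atleast_2d(P)@R.T+m['tvec'];s=c[:,:2]/c[:,2:]
    s=s*(1+m['k1']*(s**2).sum(1,keepdims=True))
    return s@m['K'][:2,:2].T+m['K'][:2,2]
def cam_to_world(n,uv,depth):
    m=bot.camera_model(n);R=cv2.Rodrigues(m['rvec'])[0]
    s=ray(m,uv);c=np.c_[s,np.ones(len(s))]*np.reshape(depth,(-1,1))
    return (c-m['tvec'])@R
def ray(m,uv):
    d=(np.atleast_2d(uv)-m['K'][:2,2])/m['K'][0,0];s=d.copy()
    for _ in range(10): s=d/(1+m['k1']*(s**2).sum(1,keepdims=True))
    return s
def onz(n,uv,z):
    m=bot.camera_model(n);R=cv2.Rodrigues(m['rvec'])[0]
    s=ray(m,uv);d=np.c_[s,np.ones(len(s))]@R;o=-R.T@m['tvec']
    t=(z-o[2])/d[:,2];return o+d*t[:,None]
E
python3 - <<'E'
from h import *
# pts machine frame
P={'rod_end':(-.12,.158,.06),'rod_bend':(-.12,0,.06),'seat':(.1,.053,0),'lever_end':(-.19,0,.037),
'hammer_face':(.1*np.cos(np.radians(50)),.1*np.sin(np.radians(50)),.037)}
obs=[]
T={n:{} for n in('side','top')}
for n in T:
    p,d=bot.camera(n)
    np.save(f'd_{n}.npy',d);np.save(f'p_{n}.npy',p)
    for l in P:
        r=bot.mark_of(n,l); 
        if r: obs.append((n,l,np.array(r[0]['centre'])*[512,384]))
    for l in('trigger_pad','sleeve','specimen','tin_a','striker','machine'):
        for r in bot.trace(n,l)[:2]:
            g=r['region'];ys,xs=np.nonzero(g);dd=d[g];ok=dd>0
            W=cam_to_world(n,np.c_[xs,ys][ok],dd[ok])
            print(n,l,round(r['conf'],2),g.sum(),'c',np.round([xs.mean(),ys.mean()],1),'W med',np.round(np.median(W,0),4),'min',np.round(np.percentile(W,3,0),3),'max',np.round(np.percentile(W,97,0),3))
def res(q,full=False):
    c,s=np.cos(q[2]),np.sin(q[2]);out=[]
    for n,l,uv in obs:
        x,y,z=P[l];w=[q[0]+c*x-s*y,q[1]+s*x+c*y,z]
        out.append(proj(n,w)[0]-uv)
    return np.array(out) if full else np.ravel(out)
x0=[*onz('top',[251.9,187.5],.061)[0,:2],0]
print(x0)
f=least_squares(res,x0,loss='soft_l1',f_scale=1.5,x_scale=[.1,.1,1]);print(f.x)
for o,r in zip(obs,res(f.x,True)):print(o[:2],np.round(o[2],1),np.round(r,1))
E
```

```text
side sleeve 0.75 278 c [283.9 200.1] W med [0.4419 0.1031 0.0699] min [0.415 0.054 0.037] max [0.464 0.111 0.084]
side sleeve 0.48 3038 c [250.9 199.7] W med [0.544  0.0302 0.0095] min [ 0.419 -0.207  0.001] max [0.716 0.19  0.067]
side specimen 0.82 943 c [269.9 248. ] W med [0.512  0.3768 0.0832] min [0.483 0.337 0.009] max [0.538 0.384 0.126]
side tin_a 0.39 122 c [224.5 161.4] W med [ 0.6571 -0.3437  0.0233] min [ 0.63  -0.399 -0.001] max [ 0.681 -0.329  0.031]
side machine 0.73 2821 c [250.4 199.4] W med [0.5465 0.0291 0.01  ] min [ 0.421 -0.2    0.003] max [0.713 0.19  0.067]
top trigger_pad 0.88 390 c [321.8 207.6] W med [ 0.5036 -0.1773  0.0523] min [ 0.484 -0.208  0.007] max [ 0.525 -0.136  0.059]
top sleeve 0.87 438 c [232.5 230. ] W med [0.438  0.0722 0.0806] min [0.413 0.043 0.064] max [0.462 0.1   0.086]
top specimen 0.88 693 c [133.5 201.4] W med [0.5086 0.3345 0.1234] min [0.482 0.317 0.013] max [0.537 0.372 0.128]
top tin_a 0.86 327 c [386.7 156. ] W med [ 0.6561 -0.3632  0.0311] min [ 0.634 -0.391  0.004] max [ 0.68  -0.339  0.035]
top tin_a 0.64 252 c [349.  162.8] 
[... 184 characters left out ...]
33 0.118 0.063]
top machine 0.66 9056 c [278.1 195.4] W med [ 0.5332 -0.0486  0.0092] min [ 0.418 -0.222  0.003] max [0.713 0.151 0.068]
[np.float64(0.5557215114956896), np.float64(0.021863847279877578), 0]
[0.5591562  0.01890479 0.04541242]
('side', 'rod_end') [290.7 213.7] [-1.4  0.3]
('side', 'rod_bend') [282.2 192.9] [-0.5 -2.2]
('side', 'seat') [223.1 216.5] [-1.4 -0.3]
('side', 'lever_end') [300.2 198.3] [ 0.5 -3.1]
('side', 'hammer_face') [227.  209.7] [4.6 0.5]
('top', 'rod_end') [197.1 231.8] [-0.2 -0.5]
('top', 'rod_bend') [249.2 230.7] [ 5.  -0.9]
('top', 'seat') [233.7 154.7] [0.6 0.3]
('top', 'lever_end') [259.6 254.7] [-4.7  0.1]
('top', 'hammer_face') [227.5 158.8] [-2.   6.6]
```

```bash
python3 - <<'E'
from h import *
p=np.load('p_top.npy')
c=p[140:265,180:345][:,:,::-1]
q=np.array([0.5591562,0.01890479,0.04541242])
def M(P,q=q):
    c,s=np.cos(q[2]),np.sin(q[2]);P=np.atleast_2d(P).astype(float)
    return np.c_[q[0]+c*P[:,0]-s*P[:,1],q[1]+s*P[:,0]+c*P[:,1],P[:,2]]
im=cv2.resize(c,None,fx=4.8,fy=4.8,interpolation=cv2.INTER_CUBIC)
a=np.radians(np.arange(180,302,1));L=np.r_[[[-.12,.158,.06]],np.c_[.12*np.cos(a),.12*np.sin(a),0*a+.06]]
for P in (L,np.array([[0,0,.061],[-.19,0,.044]])):
    uv=proj('top',M(P));uv=((uv-[180,140]+.5)*4.8-.5).round().astype(int)
    cv2.polylines(im,[uv],False,(0,255,0),1)
cv2.imwrite('pics/ov1.png',im);print(im.shape)
E
```

```text
(600, 792, 3)
```

View pics/ov1.png

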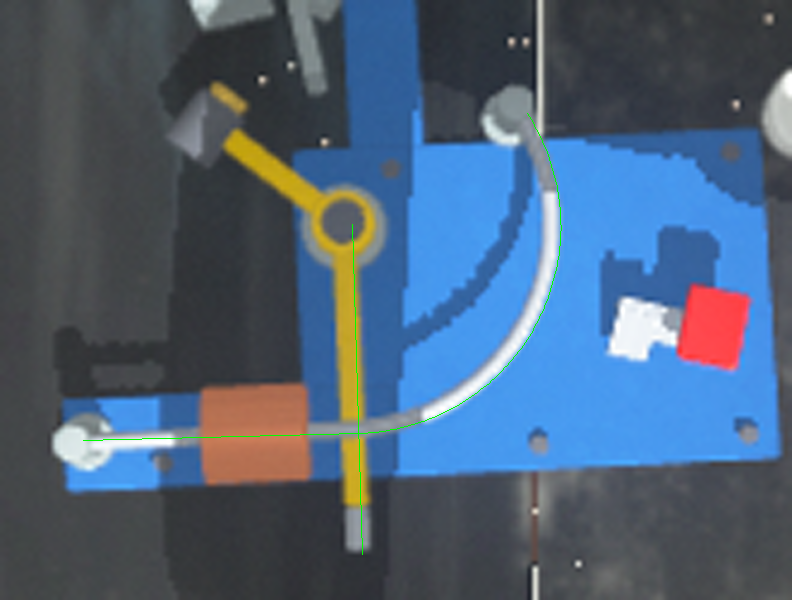

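```bash
python3 - <<'E'
from h import *
p=np.load('p_top.npy')
a=np.radians(np.arange(180,302,1));arc=np.c_[.12*np.cos(a),.12*np.sin(a),0*a+.06]
def M(P,q):
    c,s=np.cos(q[2]),np.sin(q[2]);P=np.atleast_2d(P).astype(float)
    return np.c_[q[0]+c*P[:,0]-s*P[:,1],q[1]+s*P[:,0]+c*P[:,1],P[:,2]]
# rod mid-points by eye in zoom: (x,y), on arc / straight
tup=lambda x:(np.array(x)+.5)/4.8-.5+[180,140]
arcpt=tup([[551,230],[545,285],[520,335],[480,383],[425,415]])
strpt=tup([[140,440],[180,438],[330,430]])
piv=tup([345,221]);lev=tup([[348,300],[352,400],[356,490]]);post2=tup([515,104])
def res(q):
    r=[]
    r+=list(proj('top',M([0,0,.061],q))[0]-piv)
    r+=list(.5*(proj('top',M([.12*np.cos(a[-1]),.12*np.sin(a[-1]),.07],q))[0]-post2))
    for uv in arcpt:
        w=onz('top',uv,.06)[0]; r.append((np.hypot(*(w[:2]-q[:2]))-.12)*360)
    c,s=np.cos(q[2]),np.sin(q[2])
    for uv in strpt:
        w=onz('top',uv,.06)[0,:2]-q[:2]; r.append((c*w[0]+s*w[1]+.12)*360)
    for uv in lev:
        w=onz('top',uv,.044)[0,:2]-q[:2]; r.append((-s*w[0]+c*w[1])*360)
    return np.array(r)
f=least_squares(res,[.556,.022,.045],loss='soft_l1');q=f.x;print(q,np.round(f.fun,2))
im=cv2.resize(p[140:265,180:345][:,:,::-1],None,fx=4.8,fy=4.8,interpolation=cv2.INTER_CUBIC)
L=np.r_[[[-.12,.158,.06]],arc]
for P in (L,np.array([[0,0,.061],[-.19,0,.044]]),np.array([[0,0,.06],[.0643,.0766,.037]])):
    uv=proj('top',M(P,q));uv=((uv-[180,140]+.5)*4.8-.5).round().astype(int)
    cv2.polylines(im,[uv],False,(0,255,0),1)
cv2.imwrite('pics/ov2.png',im)
# side overlay
ps=np.load('p_side.npy')[140:260,180:340][:,:,::-1]
im=cv2.resize(ps,None,fx=5,fy=5,interpolation=cv2.INTER_CUBIC)
sq=np.array([.1,.053,0]);u=np.array([.826,-.563,0]);v=np.array([.563,.826,0])
for P in (L,np.array([[0,0,.061],[-.19,0,.037]]),np.array([[0,0,.06],[.0643,.0766,.037]]),np.array([sq,sq-.06*u])):
    uv=proj('side',M(P,q));uv=((uv-[180,140]+.5)*5-.5).round().astype(int)
    cv2.polylines(im,[uv],False,(0,255,0),1)
cv2.imwrite('pics/ov3.png',im)
# red pad
for n in('side','top'):
    P=np.load(f'p_{n}.npy').astype(int);red=(P[...,0]>170)&(P[...,1]<70)&(P[...,2]<80)
    k,lab,st,ce=cv2.connectedComponentsWithStats(red.astype(np.uint8))
    for i in range(1,k):
        if st[i,4]>15: print(n,st[i],ce[i],onz(n,ce[i],.054))
c,s=np.cos(q[2]),np.sin(q[2])
print('seat',M([.1,.053,0],q),'sleeve top',onz('top',[232.5,230],.084), 'spec top')
E
```

```text
[0.5603859  0.0234625  0.06191987] [-0.13  0.17  0.37  0.13 -0.32  0.35  0.02  0.35  0.08 -0.08 -0.01  0.31
  0.02  0.1   0.09]
top [327 201   8  14  45] [331.26666667 205.68888889] [[ 0.50955671 -0.19899918  0.054     ]]
seat [[0.65691461 0.08254896 0.        ]] sleeve top [[0.43792536 0.07157542 0.084     ]] spec top
```

View pics/ov2.png

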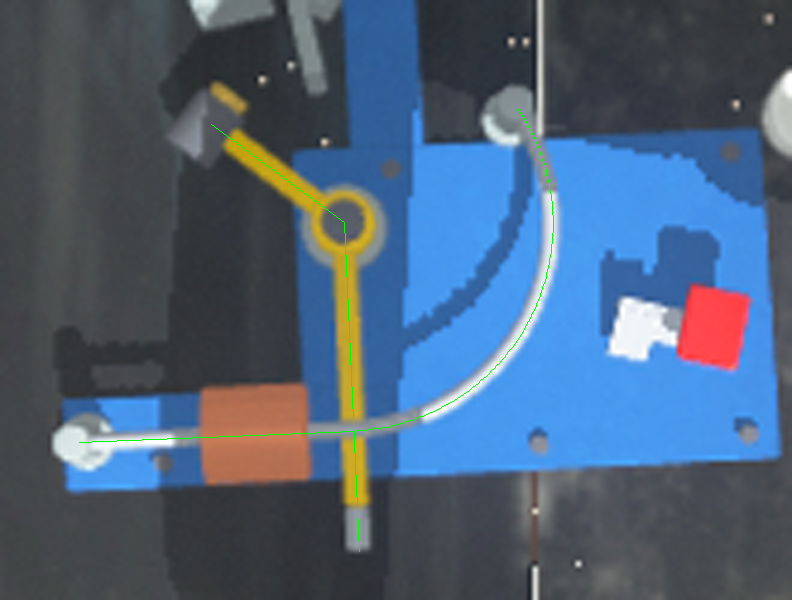

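View pics/ov3.png

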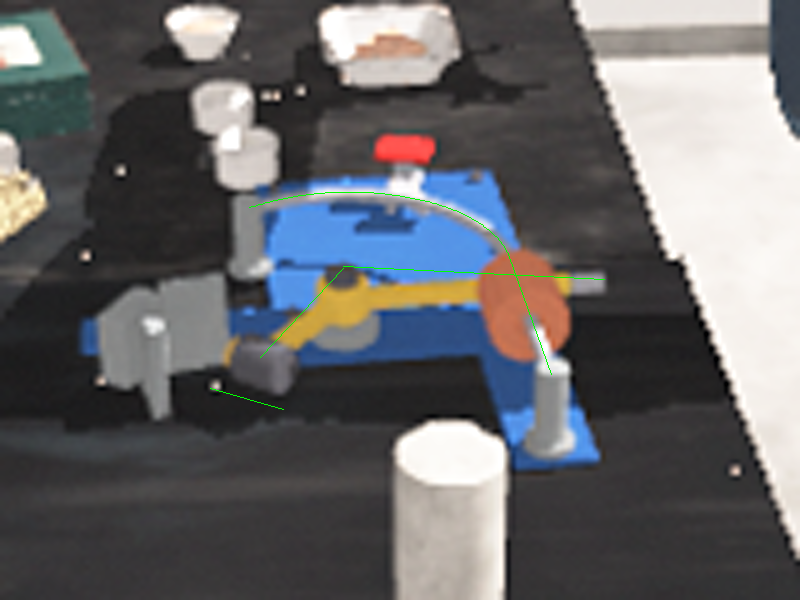

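```bash
cat >> h.py <<'E'
Q=np.array([0.5604,0.0235,0.0619])
def M2W(P,q=Q):
    c,s=np.cos(q[2]),np.sin(q[2]);P=np.atleast_2d(P).astype(float)
    return np.c_[q[0]+c*P[:,0]-s*P[:,1],q[1]+s*P[:,0]+c*P[:,1],P[:,2]]
def W2M(P,q=Q):
    c,s=np.cos(q[2]),np.sin(q[2]);P=np.atleast_2d(P).astype(float);d=P-[q[0],q[1],0]
    return np.c_[c*d[:,0]+s*d[:,1],-s*d[:,0]+c*d[:,1],P[:,2]]
def yaw_of(R): return np.arctan2(R[1,1],R[0,1])   # tool y heading
def wrap(a): return (a+np.pi)%(2*np.pi)-np.pi
def rod(s): # arc length from bend, machine xy
    if s<0: return np.array([-.12,-s])
    a=np.pi+s/.12; return .12*np.array([np.cos(a),np.sin(a)])
def plan(wps,f,start=None):
    """wps: (world xyz, yaw, nrows). prints rows; tool assumed pointing down (x=-z)"""
    o=bot.get_obs();p=o['eef_pos'].copy();y=yaw_of(o['ee_rot'])
    if start is not None: p,y=np.array(start[0],float),start[1]
    rows=[]
    for xyz,yw,n in wps:
        p0,y0=p.copy(),y;dy=wrap(yw-y0) 
        for i in range(1,n+1):
            t=p0+(np.array(xyz)-p0)*i/n;ty=y0+dy*i/n
            ey=np.array([np.cos(y),np.sin(y),0]);ez=np.array([np.sin(y),-np.cos(y),0])
            d=(t-p)*1000;sl=np.round([-d[2],d@ey,d@ez],0);a=np.round(-wrap(ty-y),2)
            p=p+(np.array([0,0,-1])*sl[0]+ey*sl[1]+ez*sl[2])/1000;y=y-a
            rows.append('{"slide":[%g,%g,%g],"angular":[%g,0,0],"fingers":%g}'%(*(sl+0.),a+0.,f))
    for i in range(0,len(rows),20): print('['+','.join(rows[i:i+20])+']')
    print('end',np.round(p,4),round(y,3))
E
python3 - <<'E'
from h import *
pad=onz('top',(np.array([714,327])+.5)/4.8-.5+[180,140],.054);print('pad',pad,W2M(pad),np.degrees(np.arctan2(*W2M(pad)[0,1::-1])))
d=np.load('d_top.npy');
ys,xs=np.mgrid[170:230,110:165];u=np.c_[xs.ravel(),ys.ravel()];dd=d[170:230,110:165].ravel();k=dd>0
W=cam_to_world('top',u[k],dd[k]);T=W[(W[:,2]>.115)]
print('spec top',T.mean(0),T.min(0),T.max(0),len(T))
c,r=cv2.minEnclosingCircle(T[:,:2].astype(np.float32));print(c,r)
print('seat',M2W([.1,.053,0]))
sl=W2M([.438,.0716,.08])[0];print('sleeve m',sl)
a=M2W([-.12,.107,.12])[0]; y=np.pi/2+Q[2]
plan([(a+[0,0,.05],y,16),(a-[0,0,.08],y,4)],.36)
E
```

```text
pad [[ 0.50375984 -0.19092942  0.054     ]] [[-0.06979639 -0.21051496  0.054     ]] -108.34297831473484
spec top [0.51047602 0.34637024 0.1250972 ] [0.48003337 0.31544193 0.11531131] [0.54047412 0.37911703 0.13072042] 438
(0.5108633637428284, 0.3474963307380676) 0.03216259181499481
seat [[0.65692988 0.08258454 0.        ]]
sleeve m [-0.11919009  0.0555796   0.08      ]
[{"slide":[4,28,-34],"angular":[-0.08,0,0],"fingers":0.36},{"slide":[4,31,-31],"angular":[-0.09,0,0],"fingers":0.36},{"slide":[3,33,-28],"angular":[-0.08,0,0],"fingers":0.36},{"slide":[4,36,-26],"angular":[-0.08,0,0],"fingers":0.36},{"slide":[4,38,-23],"angular":[-0.09,0,0],"fingers":0.36},{"slide":[4,39,-19],"angular":[-0.08,0,0],"fingers":0.36},{"slide":[4,41,-16],"angular":[-0.08,0,0],"fingers":0.36},{"slide":[4,42,-13],"angular":[-0.09,0,0],"fingers":0.36},{"slide":[3,43,-9],"angular":[-0.08,0,0],"fingers":0.36},{"slide":[4,44,-5],"angular":[-0.08,0,0],"fingers":0.36},{"slide":[4,43,-2],"angular":[-0.09,0,0],"fingers":0.36},{"slide":[4,44,2],"angular":[-0.08,0,0],"fingers":0.36},{"slide":[4,44,6],"angular":[-0.08,0,0],"fingers":0.36},{"slide":[4,43,9],"angular":[-0.09,0,0],"fingers":0.36},{"slide":[3,42,12],"angular":[-0.08,0,0],"fingers":0.36},{"slide":[4,41,16],"angular":[-0.08,0,0],"fingers":0.36},{"slide":[33,0,0],"angular":[0,0,0],"fingers":0.36},{"slide":[32,0,0],"angular":[0,0,0],"fingers":0.36},{"slide":[33,0,0],"angular":[0,0,0],"fingers":0.36},{"slide":[32,0,0],"angular":[0,0,0],"fingers":0.36}]
end [0.4336 0.1232 0.0403] 1.631
```

```bash
python3 -m handwheel '[{"slide":[4,28,-34],"angular":[-0.08,0,0],"fingers":0.36},{"slide":[4,31,-31],"angular":[-0.09,0,0],"fingers":0.36},{"slide":[3,33,-28],"angular":[-0.08,0,0],"fingers":0.36},{"slide":[4,36,-26],"angular":[-0.08,0,0],"fingers":0.36},{"slide":[4,38,-23],"angular":[-0.09,0,0],"fingers":0.36},{"slide":[4,39,-19],"angular":[-0.08,0,0],"fingers":0.36},{"slide":[4,41,-16],"angular":[-0.08,0,0],"fingers":0.36},{"slide":[4,42,-13],"angular":[-0.09,0,0],"fingers":0.36},{"slide":[3,43,-9],"angular":[-0.08,0,0],"fingers":0.36},{"slide":[4,44,-5],"angular":[-0.08,0,0],"fingers":0.36},{"slide":[4,43,-2],"angular":[-0.09,0,0],"fingers":0.36},{"slide":[4,44,2],"angular":[-0.08,0,0],"fingers":0.36},{"slide":[4,44,6],"angular":[-0.08,0,0],"fingers":0.36},{"slide":[4,43,9],"angular":[-0.09,0,0],"fingers":0.36},{"slide":[3,42,12],"angular":[-0.08,0,0],"fingers":0.36},{"slide":[4,41,16],"angular":[-0.08,0,0],"fingers":0.36},{"slide":[0,0,0],"angular":[0,0,0],"fingers":0.36}]'
cat > look.py <<'E'
import sys
from h import *
tag=sys.argv[1]
o=bot.get_obs();print('t',round(o['time_s'],2),'pos',np.round(o['eef_pos'],4),'m',np.round(W2M(o['eef_pos'])[0],4),'yaw',round(yaw_of(o['ee_rot']),3),'tiltx',np.round(o['ee_rot'][:,0],3),'F',np.round(o['contact_force'],1),'gap',round(o['finger_gap'],3),'q6',round(o['joint_positions'][5],2))
ims=[]
for n,(x,y) in (('top',(110,90)),('side',(170,120))):
    if len(sys.argv)>2 and n not in sys.argv[2]: continue
    p,d=bot.camera(n);np.save(f'p_{n}.npy',p);np.save(f'd_{n}.npy',d)
    ims.append(cv2.resize(p[y:y+190,x:x+(250 if n=='top' else 190)][:,:,::-1],None,fx=2.1,fy=2.1,interpolation=cv2.INTER_CUBIC) if len(sys.argv)<=2 else cv2.resize(p[y:y+190,x:x+260][:,:,::-1],None,fx=3,fy=3,interpolation=cv2.INTER_CUBIC))
im=np.hstack(ims) if len(ims)>1 else ims[0]
if im.shape[1]>800: im=cv2.resize(im,None,fx=800/im.shape[1],fy=800/im.shape[1],interpolation=cv2.INTER_AREA)
cv2.imwrite(f'pics/{tag}.png',im)
E
python3 look.py a1
```

```text
time_s: 4.42
eef_pos: [0.4341, 0.1254, 0.1701]
ee_rot: [[0.0, -0.064, 0.998], [0.001, 0.998, 0.064], [-1.0, 0.001, 0.0]]
contact_force: [-0.2, -0.0, 0.1]
finger_gap: 0.359
t 4.42 pos [0.4341 0.1254 0.1701] m [-0.1198  0.1096  0.1701] yaw 1.635 tiltx [ 0.     0.001 -1.   ] F [-0.2 -0.   0.1] gap 0.359 q6 -0.03
```

View pics/a1.png

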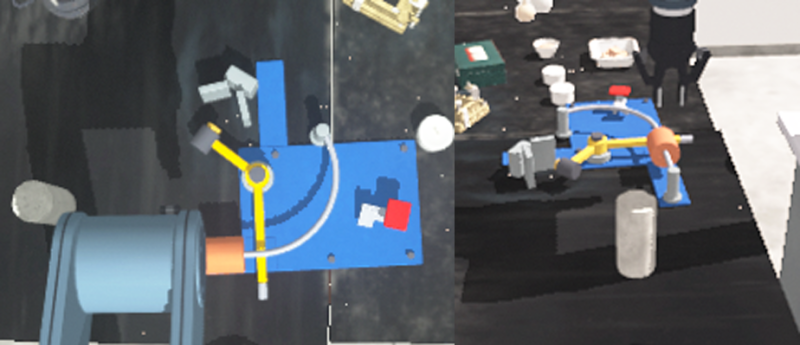

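```bash
python3 -m handwheel '[{"slide":[40,0,0],"angular":[0,0,0],"fingers":0.36},{"slide":[40,0,0],"angular":[0,0,0],"fingers":0.36},{"slide":[25,0,0],"angular":[0,0,0],"fingers":0.36},{"slide":[25,0,0],"angular":[0,0,0],"fingers":0.36},{"slide":[0,-4,0],"angular":[0,0,0],"fingers":0.36},{"slide":[0,0,0],"angular":[0,0,0],"fingers":0.36}]'; python3 look.py a2 side
cat > push.py <<'E'
# usage: push.py s_start s_end n zt : forward pusher rows; s=sleeve centre arc length (m)
import sys
from h import *
s0,s1,n,zt,side,f=float(sys.argv[1]),float(sys.argv[2]),int(sys.argv[3]),float(sys.argv[4]),int(sys.argv[5]),float(sys.argv[6])
out=float(sys.argv[7]) if len(sys.argv)>7 else 0.
# side=-1 pusher behind (pushes forward), +1 ahead
w=[]
for i in range(0 if len(sys.argv)>8 else 1,n+1):
    s=s0+(s1-s0)*i/n
    t=rod(s+.025)-rod(s-.025);t/=np.linalg.norm(t)
    c=rod(s); a=c+side*.041*t; b=rod(s+side*.041)
    m=(a+b)/2; nrm=np.array([t[1],-t[0]]); m=m+out*nrm
    yaw=np.arctan2(-t[1],-t[0])+Q[2]
    w.append((M2W([*m,zt])[0],yaw,1))
plan(w,f)
E
python3 push.py -.0556 .06 18 .040 -1 .36
```

```text
time_s: 5.28
eef_pos: [0.4344, 0.1182, 0.0412]
ee_rot: [[0.001, -0.058, 0.998], [-0.0, 0.998, 0.058], [-1.0, -0.0, 0.001]]
contact_force: [-0.1, -0.0, -0.3]
finger_gap: 0.36
t 5.28 pos [0.4344 0.1182 0.0412] m [-0.1199  0.1023  0.0412] yaw 1.629 tiltx [ 0.001 -0.    -1.   ] F [-0.1 -0.  -0.3] gap 0.36 q6 -0.04
[{"slide":[1,-12,0],"angular":[0,0,0],"fingers":0.36},{"slide":[0,-7,0],"angular":[0,0,0],"fingers":0.36},{"slide":[0,-6,0],"angular":[0,0,0],"fingers":0.36},{"slide":[0,-7,0],"angular":[0,0,0],"fingers":0.36},{"slide":[0,-6,0],"angular":[0,0,0],"fingers":0.36},{"slide":[0,-7,0],"angular":[-0.01,0,0],"fingers":0.36},{"slide":[0,-6,-1],"angular":[-0.01,0,0],"fingers":0.36},{"slide":[0,-6,0],"angular":[-0.02,0,0],"fingers":0.36},{"slide":[0,-7,-1],"angular":[-0.02,0,0],"fingers":0.36},{"slide":[0,-6,-1],"angular":[-0.04,0,0],"fingers":0.36},{"slide":[0,-7,-1],"angular":[-0.04,0,0],"fingers":0.36},{"slide":[0,-6,-1],"angular":[-0.04,0,0],"fingers":0.36},{"slide":[0,-6,-2],"angular":[-0.06,0,0],"fingers":0.36},{"slide":[0,-7,-2],"angular":[-0.05,0,0],"fingers":0.36},{"slide":[0,-6,-2],"angular":[-0.05,0,0],"fingers":0.36},{"slide":[0,-6,-2],"angular":[-0.06,0,0],"fingers":0.36},{"slide":[0,-7,-2],"angular":[-0.05,0,0],"fingers":0.36},{"slide":[0,-6,-2],"angular":[-0.05,0,0],"fingers":0.36}]
end [ 0.4398 -0.0044  0.0405] 2.129
```

View pics/a2.png

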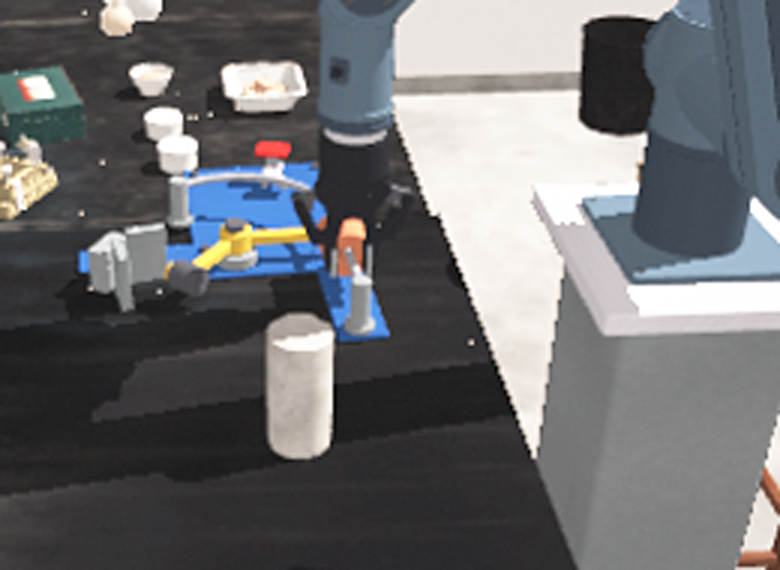

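The fingers straddle the rod just behind the sleeve, on either side of (352,255) in the crop. I'll start pushing.

```bash
python3 -m handwheel '[{"slide":[1,-12,0],"angular":[0,0,0],"fingers":0.36},{"slide":[0,-7,0],"angular":[0,0,0],"fingers":0.36},{"slide":[0,-6,0],"angular":[0,0,0],"fingers":0.36},{"slide":[0,-7,0],"angular":[0,0,0],"fingers":0.36},{"slide":[0,-6,0],"angular":[0,0,0],"fingers":0.36},{"slide":[0,-7,0],"angular":[-0.01,0,0],"fingers":0.36},{"slide":[0,-6,-1],"angular":[-0.01,0,0],"fingers":0.36},{"slide":[0,-6,0],"angular":[-0.02,0,0],"fingers":0.36}]';python3 -m handwheel '[{"slide":[0,-7,-1],"angular":[-0.02,0,0],"fingers":0.36},{"slide":[0,-6,-1],"angular":[-0.04,0,0],"fingers":0.36},{"slide":[0,-7,-1],"angular":[-0.04,0,0],"fingers":0.36},{"slide":[0,-6,-1],"angular":[-0.04,0,0],"fingers":0.36}]';  python3 look.py a3; python3 push.py .0215 .06 6 .040 -1 .36
```

```text
time_s: 6.32
eef_pos: [0.4372, 0.0628, 0.04]
ee_rot: [[0.002, -0.1, 0.995], [0.002, 0.995, 0.1], [-1.0, 0.001, 0.002]]
contact_force: [1.9, 9.5, 3.7]
finger_gap: 0.361
time_s: 6.82
eef_pos: [0.4361, 0.0368, 0.0397]
ee_rot: [[0.0, -0.239, 0.971], [0.002, 0.971, 0.239], [-1.0, 0.002, 0.001]]
contact_force: [0.8, 9.7, 5.5]
finger_gap: 0.36
t 6.83 pos [0.4361 0.0368 0.0397] m [-0.1232  0.0209  0.0397] yaw 1.812 tiltx [ 0.     0.002 -1.   ] F [0.8 9.7 5.5] gap 0.36 q6 -0.42
[{"slide":[0,-7,-1],"angular":[-0.05,0,0],"fingers":0.36},{"slide":[0,-7,-2],"angular":[-0.06,0,0],"fingers":0.36},{"slide":[0,-6,-2],"angular":[-0.05,0,0],"fingers":0.36},{"slide":[0,-6,-2],"angular":[-0.05,0,0],"fingers":0.36},{"slide":[0,-7,-2],"angular":[-0.06,0,0],"fingers":0.36},{"slide":[0,-6,-2],"angular":[-0.05,0,0],"fingers":0.36}]
end [ 0.4399 -0.0044  0.0396] 2.131
```

View pics/a3.png

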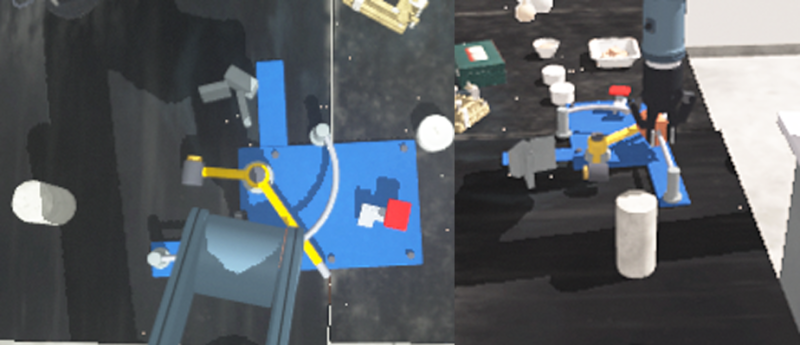

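The lever is turning (about 35°) and the sleeve is at the bend, with about 10 N on the tool. I'll continue.

```bash
python3 -m handwheel '[{"slide":[0,-7,-1],"angular":[-0.05,0,0],"fingers":0.36},{"slide":[0,-7,-2],"angular":[-0.06,0,0],"fingers":0.36},{"slide":[0,-6,-2],"angular":[-0.05,0,0],"fingers":0.36},{"slide":[0,-6,-2],"angular":[-0.05,0,0],"fingers":0.36},{"slide":[0,-7,-2],"angular":[-0.06,0,0],"fingers":0.36},{"slide":[0,-6,-2],"angular":[-0.05,0,0],"fingers":0.36}]';  python3 look.py a4; python3 push.py .06 .114 9 .040 -1 .36
```

```text
time_s: 7.68
eef_pos: [0.4387, -0.0031, 0.0394]
ee_rot: [[-0.002, -0.532, 0.846], [0.003, 0.846, 0.533], [-1.0, 0.004, -0.0]]
contact_force: [-2.0, 11.4, 6.2]
finger_gap: 0.357
t 7.67 pos [ 0.4387 -0.0031  0.0394] m [-0.1231 -0.019   0.0394] yaw 2.132 tiltx [-0.002  0.003 -1.   ] F [-2.  11.4  6.2] gap 0.357 q6 -0.83
[{"slide":[-1,-7,-1],"angular":[-0.05,0,0],"fingers":0.36},{"slide":[0,-6,-2],"angular":[-0.05,0,0],"fingers":0.36},{"slide":[0,-5,-2],"angular":[-0.05,0,0],"fingers":0.36},{"slide":[0,-6,-2],"angular":[-0.05,0,0],"fingers":0.36},{"slide":[0,-6,-1],"angular":[-0.05,0,0],"fingers":0.36},{"slide":[0,-6,-2],"angular":[-0.05,0,0],"fingers":0.36},{"slide":[0,-6,-2],"angular":[-0.05,0,0],"fingers":0.36},{"slide":[0,-6,-2],"angular":[-0.05,0,0],"fingers":0.36},{"slide":[0,-6,-2],"angular":[-0.05,0,0],"fingers":0.36}]
end [ 0.4645 -0.054   0.0403] 2.582
```

View pics/a4.png

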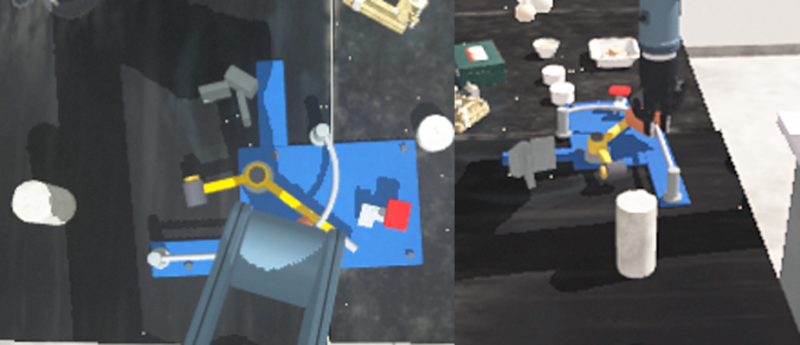

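```bash
python3 -m handwheel '[{"slide":[-1,-7,-1],"angular":[-0.05,0,0],"fingers":0.36},{"slide":[0,-6,-2],"angular":[-0.05,0,0],"fingers":0.36},{"slide":[0,-5,-2],"angular":[-0.05,0,0],"fingers":0.36},{"slide":[0,-6,-2],"angular":[-0.05,0,0],"fingers":0.36},{"slide":[0,-6,-1],"angular":[-0.05,0,0],"fingers":0.36},{"slide":[0,-6,-2],"angular":[-0.05,0,0],"fingers":0.36},{"slide":[0,-6,-2],"angular":[-0.05,0,0],"fingers":0.36},{"slide":[0,-6,-2],"angular":[-0.05,0,0],"fingers":0.36},{"slide":[0,-6,-2],"angular":[-0.05,0,0],"fingers":0.36}]';  python3 look.py a5; python3 push.py .114 .125 3 .040 -1 .36
```

```text
time_s: 8.9
eef_pos: [0.4616, -0.0509, 0.0393]
ee_rot: [[-0.008, -0.847, 0.531], [0.006, 0.531, 0.848], [-1.0, 0.01, 0.001]]
contact_force: [-2.8, 13.7, 3.2]
finger_gap: 0.358
t 8.9 pos [ 0.4616 -0.0509  0.0393] m [-0.1033 -0.0681  0.0393] yaw 2.582 tiltx [-0.008  0.006 -1.   ] F [-2.8 13.7  3.2] gap 0.358 q6 -1.37
[{"slide":[-1,-6,-2],"angular":[-0.03,0,0],"fingers":0.36},{"slide":[0,-3,-1],"angular":[-0.03,0,0],"fingers":0.36},{"slide":[0,-4,-1],"angular":[-0.03,0,0],"fingers":0.36}]
end [ 0.4718 -0.0624  0.0404] 2.672
```

View pics/a5.png

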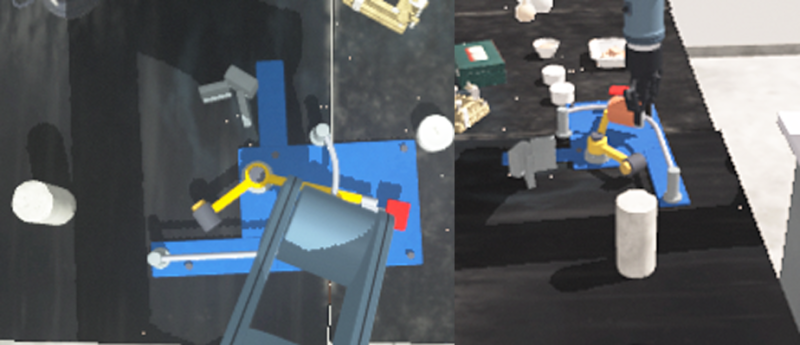

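```bash
python3 -m handwheel '[{"slide":[-1,-5,-2],"angular":[-0.03,0,0],"fingers":0.36},{"slide":[0,-3,-1],"angular":[-0.03,0,0],"fingers":0.36},{"slide":[0,-2,0],"angular":[-0.01,0,0],"fingers":0.36},{"slide":[0,0,0],"angular":[0,0,0],"fingers":0.36}]';  python3 look.py a6 top; python3 - <<'E'
from h import *
# lever yellow pixels
p=np.load('p_top.npy').astype(int)
m=(p[...,0]>130)&(p[...,1]>90)&(p[...,2]<70)&(p[...,0]-p[...,2]>100)
ys,xs=np.nonzero(m);W=W2M(onz('top',np.c_[xs,ys],.044));r=np.hypot(W[:,0],W[:,1]);a=np.degrees(np.arctan2(W[:,1],W[:,0]))%360
k=(r>.04)&(r<.2)
h=np.histogram(a[k],np.arange(0,361,5));print([(int(e),int(c)) for c,e in zip(*h) if c>2])
for lo,hi in((80,160),(200,290)):
    kk=k&(a>lo)&(a<hi);print(np.median(a[kk]) if kk.any() else None,kk.sum())
E
```

```text
time_s: 9.5
eef_pos: [0.4684, -0.0592, 0.0399]
ee_rot: [[-0.008, -0.882, 0.471], [0.005, 0.471, 0.882], [-1.0, 0.01, 0.001]]
contact_force: [-4.1, 11.0, 0.3]
finger_gap: 0.363
t 9.5 pos [ 0.4684 -0.0592  0.0399] m [-0.097  -0.0768  0.0399] yaw 2.651 tiltx [-0.008  0.005 -1.   ] F [-4.1 11.   0.3] gap 0.363 q6 -1.45
[(120, 14), (125, 31), (130, 31), (135, 6), (255, 26), (260, 26), (265, 4)]
129.21449137236786 83
260.1838336171205 58
```

View pics/a6.png

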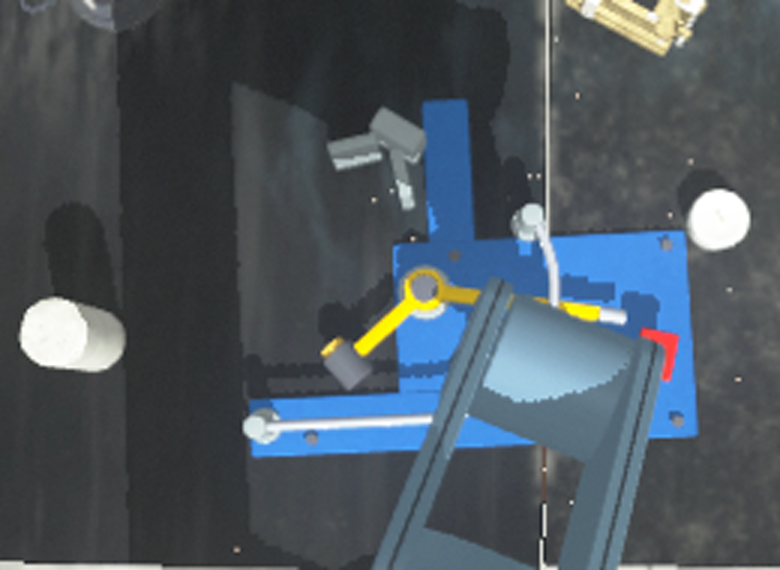

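The striker measures 79–80° (about 1.39 rad), past the sear at 1.31. I'll back the fingers off and check that it holds.

```bash
python3 -m handwheel '[{"slide":[0,4,0],"angular":[0,0,0],"fingers":0.36},{"slide":[0,6,0],"angular":[0,0,0],"fingers":0.36},{"slide":[-30,3,0],"angular":[0,0,0],"fingers":0.36},{"slide":[-50,0,0],"angular":[0,0,0],"fingers":0.36},{"slide":[-40,0,0],"angular":[0,0,0],"fingers":0.36}]';  python3 look.py a7 ; cat > ang.py <<'E'
from h import *
p=np.load('p_top.npy').astype(int)
m=(p[...,0]>130)&(p[...,1]>90)&(p[...,2]<70)&(p[...,0]-p[...,2]>100)
ys,xs=np.nonzero(m);W=W2M(onz('top',np.c_[xs,ys],.044));r=np.hypot(W[:,0],W[:,1]);a=np.degrees(np.arctan2(W[:,1],W[:,0]))%360
k=(r>.04)&(r<.2)
for lo,hi,b in((30,160,50),(170,290,180)):
    kk=k&(a>lo)&(a<hi);print('striker deg',np.median(a[kk])-b if kk.any() else None,kk.sum())
m=(p[...,0]>1.5*p[...,1])&(p[...,1]>1.1*p[...,2])&(p[...,0]>120)&(p[...,1]<125)&(p[...,2]>45)&(p[...,2]<100)
k,lab,st,ce=cv2.connectedComponentsWithStats(m.astype(np.uint8))
for i in range(1,k):
    if st[i,4]>40:
        w=W2M(onz('top',ce[i],.075))[0];print('copper',st[i,4],ce[i].round(1),w.round(4),'polar',np.degrees(np.arctan2(w[1],w[0]))%360)
E
python3 ang.py
```

```text
time_s: 10.18
eef_pos: [0.4606, -0.0564, 0.1628]
ee_rot: [[-0.0, -0.882, 0.471], [-0.001, 0.471, 0.882], [-1.0, 0.0, -0.001]]
contact_force: [0.1, -0.3, -1.0]
finger_gap: 0.359
t 10.18 pos [ 0.4606 -0.0564  0.1628] m [-0.1045 -0.0736  0.1628] yaw 2.651 tiltx [-0.    -0.001 -1.   ] F [ 0.1 -0.3 -1. ] gap 0.359 q6 -1.44
striker deg 74.94341249302147 83
striker deg 73.49572893221642 5
copper 84 [406.6  81.3] [ 0.2752 -0.4504  0.075 ] polar 301.422757481695
copper 94 [ 65.6 239.4] [-0.127   0.5208  0.075 ] polar 103.70747269624762
copper 75 [324.3 362.1] [-0.4833 -0.1748  0.075 ] polar 199.88399631700443
```

View pics/a7.png

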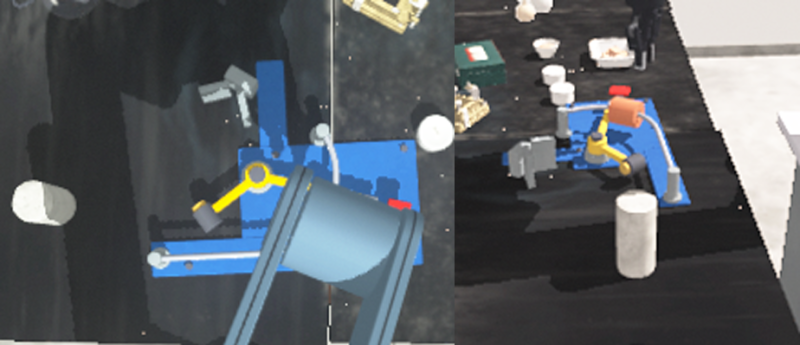

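```bash
python3 push.py .132 .132 3 .160 1 .36; python3 - <<'E'
from h import *
print(W2M(bot.get_obs()['eef_pos']))
E
```

```text
[{"slide":[6,-97,4],"angular":[-0.08,0,0],"fingers":0.36},{"slide":[0,0,0],"angular":[0,0,0],"fingers":0.36},{"slide":[0,0,0],"angular":[0,0,0],"fingers":0.36}]
end [ 0.5508 -0.0996  0.1596] 2.731
[[-0.10180892 -0.07479616  0.16559699]]
```

```bash
python3 -m handwheel '[{"slide":[3,-33,1],"angular":[-0.04,0,0],"fingers":0.36},{"slide":[3,-34,1],"angular":[-0.04,0,0],"fingers":0.36},{"slide":[0,-30,1],"angular":[0,0,0],"fingers":0.36},{"slide":[0,0,0],"angular":[0,0,0],"fingers":0.36}]'; python3 look.py b1; python3 push.py .132 .132 4 .100 1 .36
```

```text
time_s: 10.78
eef_pos: [0.5502, -0.0968, 0.1539]
ee_rot: [[-0.001, -0.916, 0.4], [-0.0, 0.4, 0.916], [-1.0, 0.001, -0.001]]
contact_force: [-0.1, 0.5, 0.8]
finger_gap: 0.355
t 10.78 pos [ 0.5502 -0.0968  0.1539] m [-0.0176 -0.1195  0.1539] yaw 2.73 tiltx [-0.001 -0.    -1.   ] F [-0.1  0.5  0.8] gap 0.355 q6 -1.53
[{"slide":[54,-4,-2],"angular":[0,0,0],"fingers":0.36},{"slide":[0,0,0],"angular":[0,0,0],"fingers":0.36},{"slide":[0,0,0],"angular":[0,0,0],"fingers":0.36},{"slide":[0,0,0],"angular":[0,0,0],"fingers":0.36}]
end [ 0.5512 -0.099   0.1   ] 2.73
```

View pics/b1.png

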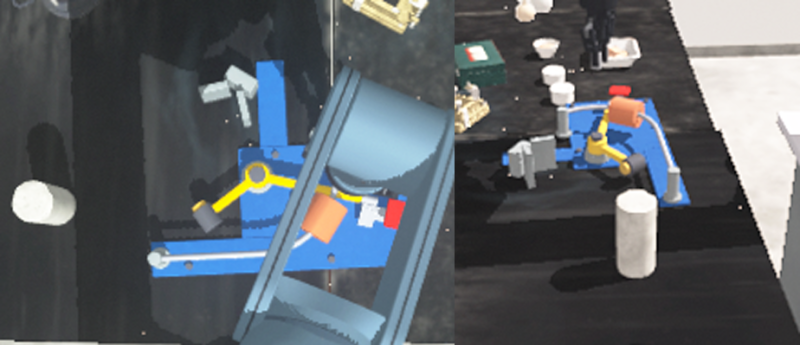

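```bash
python3 - <<'E'
from h import *
for uv in ([289.3,209.9],):
    w=W2M(onz('top',uv,.078))[0];print(w,np.degrees(np.arctan2(w[1],w[0]))%360)
E
python3 ang.py
python3 -m handwheel '[{"slide":[40,-4,-2],"angular":[0,0,0],"fingers":0.36},{"slide":[14,0,0],"angular":[0,0,0],"fingers":0.36},{"slide":[0,0,0],"angular":[0,0,0],"fingers":0.36}]'; python3 look.py b2 side
```

```text
[-0.07177799 -0.10005487  0.078     ] 234.3448605121295
striker deg 74.94341249302147 83
striker deg 74.58882014033912 82
copper 84 [406.6  81.3] [ 0.2752 -0.4504  0.075 ] polar 301.422757481695
copper 91 [ 65.6 239.5] [-0.1271  0.5209  0.075 ] polar 103.71575863032511
copper 75 [324.3 362.1] [-0.4833 -0.1748  0.075 ] polar 199.88399631700443
time_s: 11.25
eef_pos: [0.5509, -0.0984, 0.1004]
ee_rot: [[-0.003, -0.917, 0.399], [0.001, 0.399, 0.917], [-1.0, 0.003, -0.0]]
contact_force: [0.6, 0.4, 0.4]
finger_gap: 0.357
t 11.25 pos [ 0.5509 -0.0984  0.1004] m [-0.017  -0.121   0.1004] yaw 2.731 tiltx [-0.003  0.001 -1.   ] F [0.6 0.4 0.4] gap 0.357 q6 -1.54
```

View pics/b2.png

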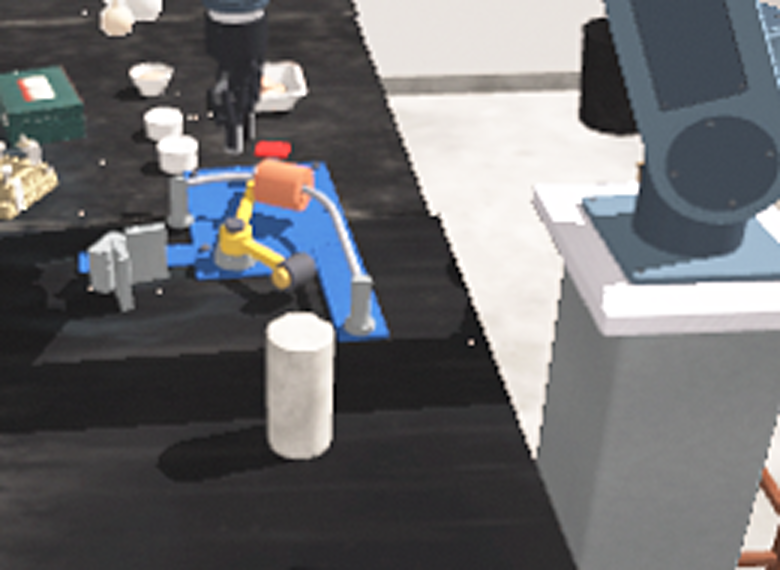

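```bash
python3 -m handwheel '[{"slide":[25,0,0],"angular":[0,0,0],"fingers":0.36},{"slide":[25,0,0],"angular":[0,0,0],"fingers":0.36},{"slide":[0,0,0],"angular":[0,0,0],"fingers":0.36}]'; python3 look.py b3 side; python3 push.py .127 .0 22 .050 1 .36
```

```text
time_s: 11.68
eef_pos: [0.5517, -0.0981, 0.0511]
ee_rot: [[-0.002, -0.917, 0.399], [0.001, 0.399, 0.917], [-1.0, 0.002, 0.001]]
contact_force: [-0.3, 3.2, -3.0]
finger_gap: 0.364
t 11.68 pos [ 0.5517 -0.0981  0.0511] m [-0.0162 -0.1208  0.0511] yaw 2.731 tiltx [-0.002  0.001 -1.   ] F [-0.3  3.2 -3. ] gap 0.364 q6 -1.54
[{"slide":[2,11,-5],"angular":[0.09,0,0],"fingers":0.36},{"slide":[0,5,-2],"angular":[0.05,0,0],"fingers":0.36},{"slide":[0,6,-1],"angular":[0.04,0,0],"fingers":0.36},{"slide":[0,6,-2],"angular":[0.05,0,0],"fingers":0.36},{"slide":[0,5,-2],"angular":[0.05,0,0],"fingers":0.36},{"slide":[0,6,-2],"angular":[0.05,0,0],"fingers":0.36},{"slide":[0,6,-2],"angular":[0.05,0,0],"fingers":0.36},{"slide":[0,5,-1],"angular":[0.04,0,0],"fingers":0.36},{"slide":[0,6,-2],"angular":[0.05,0,0],"fingers":0.36},{"slide":[0,5,-2],"angular":[0.05,0,0],"fingers":0.36},{"slide":[0,6,-2],"angular":[0.05,0,0],"fingers":0.36},{"slide":[0,6,-2],"angular":[0.05,0,0],"fingers":0.36},{"slide":[0,5,-1],"angular":[0.05,0,0],"fingers":0.36},{"slide":[0,6,-2],"angular":[0.04,0,0],"fingers":0.36},{"slide":[0,6,-2],"angular":[0.05,0,0],"fingers":0.36},{"slide":[0,5,-2],"angular":[0.05,0,0],"fingers":0.36},{"slide":[0,6,-2],"angular":[0.05,0,0],"fingers":0.36},{"slide":[0,6,-2],"angular":[0.05,0,0],"fingers":0.36},{"slide":[0,5,-1],"angular":[0.04,0,0],"fingers":0.36},{"slide":[0,6,-2],"angular":[0.04,0,0],"fingers":0.36}]
[{"slide":[0,6,-1],"angular":[0.03,0,0],"fingers":0.36},{"slide":[0,5,-2],"angular":[0.03,0,0],"fingers":0.36}]
end [ 0.4473 -0.0244  0.0497] 1.681
```

View pics/b3.png

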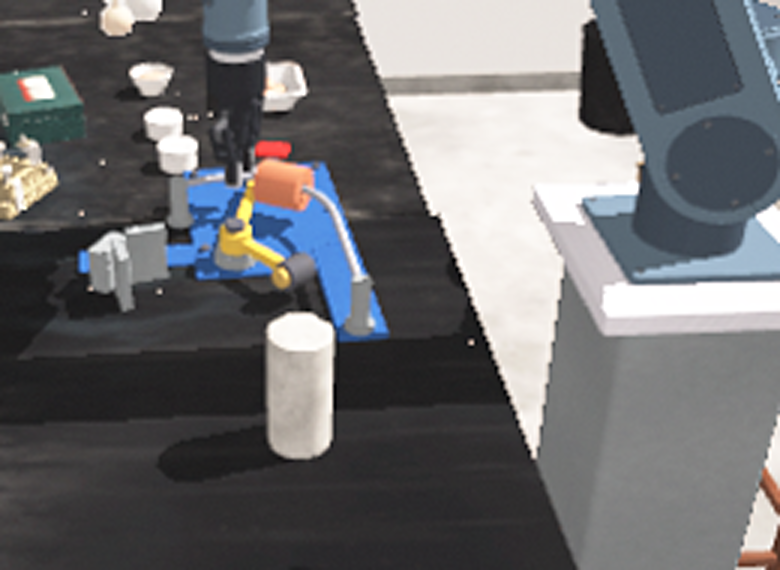

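```bash
python3 -m handwheel '[{"slide":[0,6,-2],"angular":[0.04,0,0],"fingers":0.36},{"slide":[0,5,-2],"angular":[0.04,0,0],"fingers":0.36}]';python3 -m handwheel '[{"slide":[1,5,-2],"angular":[0.05,0,0],"fingers":0.36},{"slide":[0,6,-2],"angular":[0.05,0,0],"fingers":0.36},{"slide":[0,6,-2],"angular":[0.05,0,0],"fingers":0.36},{"slide":[0,5,-2],"angular":[0.05,0,0],"fingers":0.36}]'; python3 look.py b4;python3 push.py .105 .0 18 .050 1 .36
```

```text
time_s: 11.98
eef_pos: [0.5427, -0.0974, 0.0532]
ee_rot: [[0.005, -0.881, 0.473], [0.0, 0.473, 0.881], [-1.0, -0.004, 0.003]]
contact_force: [5.5, 7.4, -1.1]
finger_gap: 0.356
time_s: 12.48
eef_pos: [0.5227, -0.0928, 0.0534]
ee_rot: [[0.011, -0.769, 0.639], [-0.001, 0.639, 0.769], [-1.0, -0.009, 0.006]]
contact_force: [10.8, 8.8, 0.5]
finger_gap: 0.36
t 12.47 pos [ 0.5227 -0.0928  0.0534] m [-0.0448 -0.1138  0.0534] yaw 2.448 tiltx [ 0.011 -0.001 -1.   ] F [10.8  8.8  0.5] gap 0.36 q6 -1.27
[{"slide":[3,2,-2],"angular":[-0.01,0,0],"fingers":0.36},{"slide":[0,6,-2],"angular":[0.05,0,0],"fingers":0.36},{"slide":[0,6,-2],"angular":[0.05,0,0],"fingers":0.36},{"slide":[0,6,-2],"angular":[0.05,0,0],"fingers":0.36},{"slide":[0,5,-2],"angular":[0.04,0,0],"fingers":0.36},{"slide":[0,6,-1],"angular":[0.05,0,0],"fingers":0.36},{"slide":[0,6,-2],"angular":[0.05,0,0],"fingers":0.36},{"slide":[0,5,-2],"angular":[0.05,0,0],"fingers":0.36},{"slide":[0,6,-2],"angular":[0.05,0,0],"fingers":0.36},{"slide":[0,6,-2],"angular":[0.05,0,0],"fingers":0.36},{"slide":[0,6,-2],"angular":[0.05,0,0],"fingers":0.36},{"slide":[0,5,-1],"angular":[0.04,0,0],"fingers":0.36},{"slide":[0,6,-2],"angular":[0.05,0,0],"fingers":0.36},{"slide":[0,6,-2],"angular":[0.05,0,0],"fingers":0.36},{"slide":[0,5,-2],"angular":[0.05,0,0],"fingers":0.36},{"slide":[0,6,-1],"angular":[0.03,0,0],"fingers":0.36},{"slide":[0,6,-2],"angular":[0.04,0,0],"fingers":0.36},{"slide":[0,6,-1],"angular":[0.02,0,0],"fingers":0.36}]
end [ 0.4477 -0.0237  0.0504] 1.689
```

View pics/b4.png

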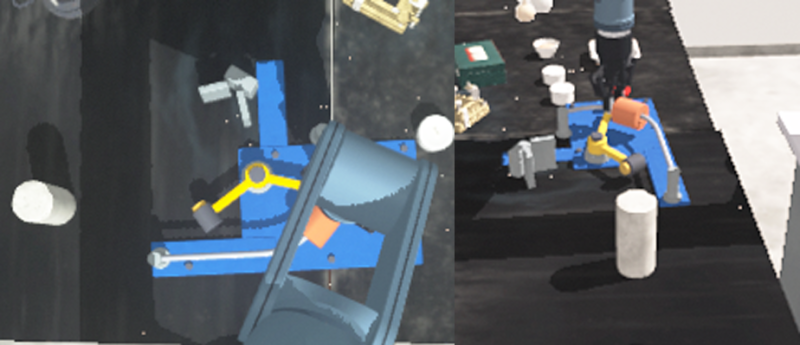

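There are about 14 N of sideways force: the inner finger is rubbing the rod. I'll shift the path 4 mm inward.

```bash
python3 push.py .105 .0 18 .050 1 .36 -.004
```

```text
[{"slide":[3,2,2],"angular":[-0.01,0,0],"fingers":0.36},{"slide":[0,6,-2],"angular":[0.05,0,0],"fingers":0.36},{"slide":[0,6,-2],"angular":[0.05,0,0],"fingers":0.36},{"slide":[0,5,-2],"angular":[0.05,0,0],"fingers":0.36},{"slide":[0,6,-2],"angular":[0.04,0,0],"fingers":0.36},{"slide":[0,5,-1],"angular":[0.05,0,0],"fingers":0.36},{"slide":[0,6,-2],"angular":[0.05,0,0],"fingers":0.36},{"slide":[0,5,-2],"angular":[0.05,0,0],"fingers":0.36},{"slide":[0,6,-2],"angular":[0.05,0,0],"fingers":0.36},{"slide":[0,5,-2],"angular":[0.05,0,0],"fingers":0.36},{"slide":[0,6,-2],"angular":[0.05,0,0],"fingers":0.36},{"slide":[0,5,-1],"angular":[0.04,0,0],"fingers":0.36},{"slide":[0,6,-2],"angular":[0.05,0,0],"fingers":0.36},{"slide":[0,5,-2],"angular":[0.05,0,0],"fingers":0.36},{"slide":[0,6,-2],"angular":[0.05,0,0],"fingers":0.36},{"slide":[0,5,-1],"angular":[0.03,0,0],"fingers":0.36},{"slide":[0,6,-2],"angular":[0.04,0,0],"fingers":0.36},{"slide":[0,5,-1],"angular":[0.02,0,0],"fingers":0.36}]
end [ 0.4518 -0.0242  0.0504] 1.689
```

```bash
python3 -m handwheel '[{"slide":[1,0,2],"angular":[0,0,0],"fingers":0.36},{"slide":[0,4,0],"angular":[0.02,0,0],"fingers":0.36},{"slide":[0,6,-2],"angular":[0.05,0,0],"fingers":0.36}]'; python3 -m handwheel '[{"slide":[0,6,-2],"angular":[0.05,0,0],"fingers":0.36},{"slide":[0,5,-2],"angular":[0.05,0,0],"fingers":0.36},{"slide":[0,6,-2],"angular":[0.04,0,0],"fingers":0.36}]'; python3 look.py b5;python3 push.py .076 .0 13 .050 1 .36 -.004
```

```text
time_s: 12.95
eef_pos: [0.5121, -0.0881, 0.051]
ee_rot: [[0.005, -0.723, 0.691], [-0.003, 0.691, 0.723], [-1.0, -0.006, 0.001]]
contact_force: [3.3, -2.2, 1.3]
finger_gap: 0.359
time_s: 13.32
eef_pos: [0.4957, -0.0799, 0.0506]
ee_rot: [[0.004, -0.619, 0.785], [-0.003, 0.785, 0.619], [-1.0, -0.005, 0.001]]
contact_force: [3.0, -2.8, 2.5]
finger_gap: 0.36
t 13.32 pos [ 0.4957 -0.0799  0.0506] m [-0.0709 -0.0992  0.0506] yaw 2.238 tiltx [ 0.004 -0.003 -1.   ] F [ 3.  -2.8  2.5] gap 0.36 q6 -1.05
[{"slide":[0,1,2],"angular":[0.02,0,0],"fingers":0.36},{"slide":[0,6,-2],"angular":[0.05,0,0],"fingers":0.36},{"slide":[0,6,-2],"angular":[0.05,0,0],"fingers":0.36},{"slide":[0,5,-2],"angular":[0.05,0,0],"fingers":0.36},{"slide":[0,6,-1],"angular":[0.05,0,0],"fingers":0.36},{"slide":[0,5,-2],"angular":[0.05,0,0],"fingers":0.36},{"slide":[0,6,-2],"angular":[0.04,0,0],"fingers":0.36},{"slide":[0,5,-2],"angular":[0.05,0,0],"fingers":0.36},{"slide":[0,6,-2],"angular":[0.05,0,0],"fingers":0.36},{"slide":[0,5,-2],"angular":[0.05,0,0],"fingers":0.36},{"slide":[0,6,-1],"angular":[0.03,0,0],"fingers":0.36},{"slide":[0,5,-2],"angular":[0.04,0,0],"fingers":0.36},{"slide":[0,6,-1],"angular":[0.02,0,0],"fingers":0.36}]
end [ 0.4515 -0.0238  0.0502] 1.69
```

View pics/b5.png

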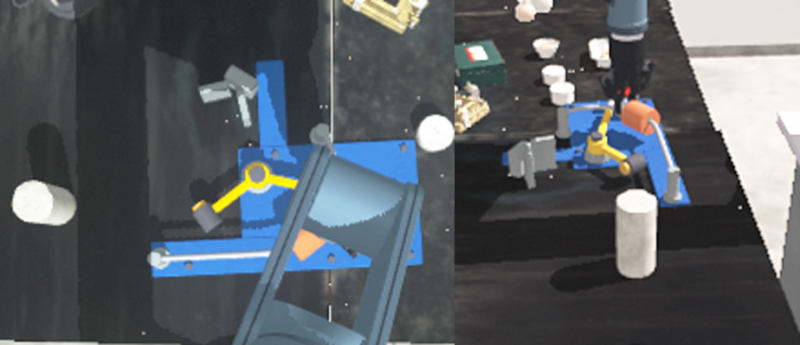

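Force is down to about 4 N and the striker still looks cocked. I'll continue.

```bash
python3 -m handwheel '[{"slide":[0,2,1],"angular":[0.02,0,0],"fingers":0.36},{"slide":[0,6,-2],"angular":[0.05,0,0],"fingers":0.36},{"slide":[0,6,-2],"angular":[0.05,0,0],"fingers":0.36},{"slide":[0,5,-2],"angular":[0.05,0,0],"fingers":0.36},{"slide":[0,6,-1],"angular":[0.05,0,0],"fingers":0.36},{"slide":[0,5,-2],"angular":[0.05,0,0],"fingers":0.36}]'; python3 push.py .041 -.04 13 .050 1 .36 -.003
```

```text
time_s: 14.18
eef_pos: [0.471, -0.0576, 0.0493]
ee_rot: [[-0.001, -0.388, 0.922], [-0.001, 0.922, 0.388], [-1.0, -0.001, -0.001]]
contact_force: [0.2, -4.3, 2.0]
finger_gap: 0.361
[{"slide":[-1,5,-1],"angular":[0.05,0,0],"fingers":0.36},{"slide":[0,6,-2],"angular":[0.05,0,0],"fingers":0.36},{"slide":[0,6,-2],"angular":[0.05,0,0],"fingers":0.36},{"slide":[0,6,-2],"angular":[0.05,0,0],"fingers":0.36},{"slide":[0,6,-2],"angular":[0.04,0,0],"fingers":0.36},{"slide":[0,6,-1],"angular":[0.03,0,0],"fingers":0.36},{"slide":[0,6,-2],"angular":[0.02,0,0],"fingers":0.36},{"slide":[0,6,-1],"angular":[0.02,0,0],"fingers":0.36},{"slide":[0,6,0],"angular":[0.02,0,0],"fingers":0.36},{"slide":[0,6,-1],"angular":[0.01,0,0],"fingers":0.36},{"slide":[0,6,-1],"angular":[0,0,0],"fingers":0.36},{"slide":[0,6,0],"angular":[0,0,0],"fingers":0.36},{"slide":[0,7,0],"angular":[0,0,0],"fingers":0.36}]
end [0.4437 0.0156 0.0503] 1.629
```

```bash
python3 -m handwheel '[{"slide":[-1,5,-1],"angular":[0.05,0,0],"fingers":0.36},{"slide":[0,6,-2],"angular":[0.05,0,0],"fingers":0.36},{"slide":[0,6,-2],"angular":[0.05,0,0],"fingers":0.36},{"slide":[0,6,-2],"angular":[0.05,0,0],"fingers":0.36},{"slide":[0,6,-2],"angular":[0.04,0,0],"fingers":0.36},{"slide":[0,6,-1],"angular":[0.03,0,0],"fingers":0.36},{"slide":[0,6,-2],"angular":[0.02,0,0],"fingers":0.36}]'; python3 look.py b6; python3 push.py -.003 -.075 12 .050 1 .36 -.001
```

```text
time_s: 15.05
eef_pos: [0.4492, -0.0205, 0.0502]
ee_rot: [[-0.001, -0.109, 0.994], [-0.0, 0.994, 0.109], [-1.0, -0.0, -0.001]]
contact_force: [0.8, -1.9, -0.6]
finger_gap: 0.361
t 15.05 pos [ 0.4492 -0.0205  0.0502] m [-0.1137 -0.0371  0.0502] yaw 1.68 tiltx [-0.001 -0.    -1.   ] F [ 0.8 -1.9 -0.6] gap 0.361 q6 -0.4
[{"slide":[0,5,-2],"angular":[0.03,0,0],"fingers":0.36},{"slide":[0,6,-1],"angular":[0.01,0,0],"fingers":0.36},{"slide":[0,5,-1],"angular":[0.01,0,0],"fingers":0.36},{"slide":[0,6,0],"angular":[0,0,0],"fingers":0.36},{"slide":[0,6,0],"angular":[0,0,0],"fingers":0.36},{"slide":[0,6,-1],"angular":[0,0,0],"fingers":0.36},{"slide":[0,6,0],"angular":[0,0,0],"fingers":0.36},{"slide":[0,6,0],"angular":[0,0,0],"fingers":0.36},{"slide":[0,6,0],"angular":[0,0,0],"fingers":0.36},{"slide":[0,6,0],"angular":[0,0,0],"fingers":0.36},{"slide":[0,6,0],"angular":[0,0,0],"fingers":0.36},{"slide":[0,6,0],"angular":[0,0,0],"fingers":0.36}]
end [0.4393 0.0496 0.05  ] 1.631
```

View pics/b6.png

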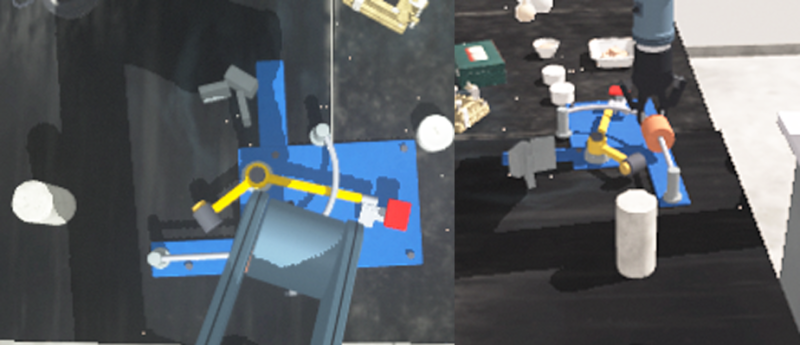

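```bash
python3 -m handwheel '[{"slide":[0,5,-2],"angular":[0.03,0,0],"fingers":0.36},{"slide":[0,6,-1],"angular":[0.01,0,0],"fingers":0.36},{"slide":[0,5,-2],"angular":[0.01,0,0],"fingers":0.36},{"slide":[0,6,0],"angular":[0,0,0],"fingers":0.36},{"slide":[0,6,0],"angular":[0,0,0],"fingers":0.36},{"slide":[0,6,-1],"angular":[0,0,0],"fingers":0.36},{"slide":[0,6,0],"angular":[0,0,0],"fingers":0.36}]'; python3 -m handwheel '[{"slide":[0,6,0],"angular":[0,0,0],"fingers":0.36},{"slide":[0,6,0],"angular":[0,0,0],"fingers":0.36},{"slide":[0,6,0],"angular":[0,0,0],"fingers":0.36},{"slide":[0,6,0],"angular":[0,0,0],"fingers":0.36},{"slide":[0,6,0],"angular":[0,0,0],"fingers":0.36}]'; python3 look.py b7;python3 ang.py
```

```text
time_s: 16.02
eef_pos: [0.4409, 0.0192, 0.0504]
ee_rot: [[0.0, -0.06, 0.998], [-0.0, 0.998, 0.06], [-1.0, -0.0, 0.0]]
contact_force: [1.2, -2.1, 0.6]
finger_gap: 0.363
time_s: 16.65
eef_pos: [0.439, 0.0491, 0.0503]
ee_rot: [[-0.0, -0.06, 0.998], [-0.0, 0.998, 0.06], [-1.0, 0.0, -0.0]]
contact_force: [0.5, -3.5, 0.8]
finger_gap: 0.359
t 16.65 pos [0.439  0.0491 0.0503] m [-0.1196  0.0331  0.0503] yaw 1.631 tiltx [-0. -0. -1.] F [ 0.5 -3.5  0.8] gap 0.359 q6 -0.2
striker deg 74.28484033458895 74
striker deg 75.00805267027349 154
copper 85 [406.7  81.3] [ 0.2753 -0.4508  0.075 ] polar 301.4147342694692
copper 94 [ 65.6 239.4] [-0.127   0.5208  0.075 ] polar 103.70443220988523
copper 75 [324.3 362.1] [-0.4833 -0.1748  0.075 ] polar 199.88399631700443
```

View pics/b7.png

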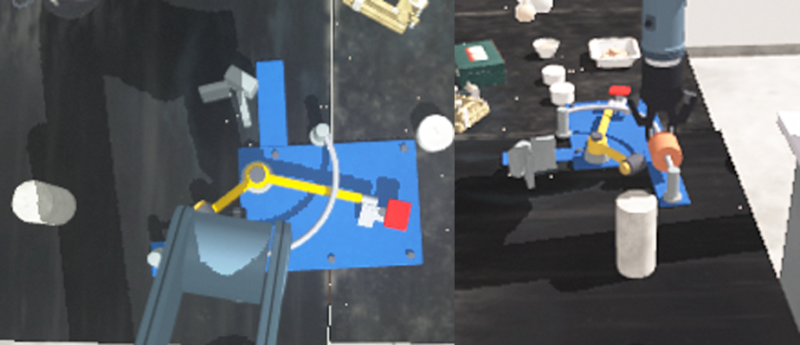

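```bash
python3 - <<'E'
from h import *
o=bot.get_obs();p=o['eef_pos'];e=np.array([-.06,.998,0])
p1=p-.004*e
S=np.array([.5105,.3468])
plan([(p1,1.631,1),(p1+[0,0,.15],1.631,3),([*S,.2],2.605,9),([*S,.2],2.605,1)],1)
E
```

```text
[{"slide":[0,-4,0],"angular":[0,0,0],"fingers":1},{"slide":[-50,0,0],"angular":[0,0,0],"fingers":1},{"slide":[-50,0,0],"angular":[0,0,0],"fingers":1},{"slide":[-50,0,0],"angular":[0,0,0],"fingers":1},{"slide":[0,33,10],"angular":[-0.11,0,0],"fingers":1},{"slide":[0,32,14],"angular":[-0.11,0,0],"fingers":1},{"slide":[0,30,16],"angular":[-0.1,0,0],"fingers":1},{"slide":[0,28,20],"angular":[-0.11,0,0],"fingers":1},{"slide":[0,25,23],"angular":[-0.11,0,0],"fingers":1},{"slide":[0,23,25],"angular":[-0.11,0,0],"fingers":1},{"slide":[0,21,28],"angular":[-0.11,0,0],"fingers":1},{"slide":[0,17,30],"angular":[-0.11,0,0],"fingers":1},{"slide":[0,13,32],"angular":[-0.1,0,0],"fingers":1},{"slide":[0,0,0],"angular":[0,0,0],"fingers":1}]
end [0.5107 0.3469 0.2001] 2.601
```

Before lifting I'll keep the fingers narrow so they don't touch the hammer or sleeve, and open them once clear.

```bash
python3 -m handwheel '[{"slide":[0,-4,0],"angular":[0,0,0],"fingers":0.36},{"slide":[-50,0,0],"angular":[0,0,0],"fingers":0.36},{"slide":[-50,0,0],"angular":[0,0,0],"fingers":0.36},{"slide":[-50,0,0],"angular":[0,0,0],"fingers":1},{"slide":[0,33,10],"angular":[-0.11,0,0],"fingers":1},{"slide":[0,32,14],"angular":[-0.11,0,0],"fingers":1},{"slide":[0,30,16],"angular":[-0.1,0,0],"fingers":1},{"slide":[0,28,20],"angular":[-0.11,0,0],"fingers":1},{"slide":[0,25,23],"angular":[-0.11,0,0],"fingers":1},{"slide":[0,23,25],"angular":[-0.11,0,0],"fingers":1},{"slide":[0,21,28],"angular":[-0.11,0,0],"fingers":1},{"slide":[0,17,30],"angular":[-0.11,0,0],"fingers":1},{"slide":[0,13,32],"angular":[-0.1,0,0],"fingers":1},{"slide":[0,0,0],"angular":[0,0,0],"fingers":1}]'; python3 look.py c1;python3 ang.py; python3 - <<'E'
from h import *
S=np.array([.5105,.3468])
plan([([*S,.2],2.605,1),([*S,.075],2.605,4)],1)
E
```

```text
time_s: 18.5
eef_pos: [0.5113, 0.3475, 0.1993]
ee_rot: [[-0.001, -0.859, 0.513], [0.0, 0.513, 0.859], [-1.0, 0.001, -0.001]]
contact_force: [-0.6, -1.0, 0.2]
finger_gap: 0.996
t 18.5 pos [0.5113 0.3475 0.1993] m [-0.029   0.3264  0.1993] yaw 2.603 tiltx [-0.001  0.    -1.   ] F [-0.6 -1.   0.2] gap 0.996 q6 -0.62
striker deg 75.00403703662187 84
striker deg 75.00805267027349 154
copper 84 [406.6  81.3] [ 0.2752 -0.4504  0.075 ] polar 301.422757481695
copper 64 [226.8 222. ] [-0.0971  0.0707  0.075 ] polar 143.9544134132681
copper 67 [ 64.6 242.8] [-0.1364  0.524   0.075 ] polar 104.58500517740647
copper 74 [324.3 362.1] [-0.4832 -0.1746  0.075 ] polar 199.86515980486334
[{"slide":[0,1,1],"angular":[0,0,0],"fingers":1},{"slide":[31,0,0],"angular":[0,0,0],"fingers":1},{"slide":[31,0,0],"angular":[0,0,0],"fingers":1},{"slide":[31,0,0],"angular":[0,0,0],"fingers":1},{"slide":[32,0,0],"angular":[0,0,0],"fingers":1}]
end [0.5106 0.3469 0.0745] 2.6
```

View pics/c1.png

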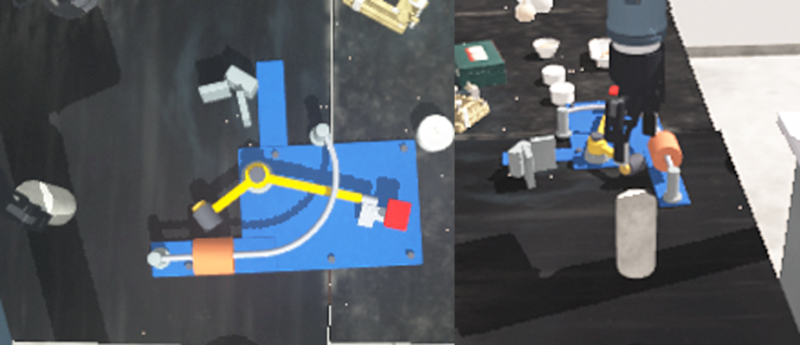

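The sleeve is home at (213,257) in the crop, about machine y 0.07, and the striker is cocked at 75°. Next is the specimen grasp.

```bash
python3 -m handwheel '[{"slide":[31,0,1],"angular":[0,0,0],"fingers":1},{"slide":[31,0,0],"angular":[0,0,0],"fingers":1},{"slide":[31,0,0],"angular":[0,0,0],"fingers":1},{"slide":[30,0,0],"angular":[0,0,0],"fingers":1},{"slide":[0,0,0],"angular":[0,0,0],"fingers":1}]'; python3 look.py c2 side
```

```text
time_s: 19.23
eef_pos: [0.51, 0.3447, 0.075]
ee_rot: [[-0.006, -0.856, 0.516], [-0.003, 0.516, 0.856], [-1.0, 0.004, -0.005]]
contact_force: [0.1, -1.6, 0.9]
finger_gap: 0.998
t 19.23 pos [0.51   0.3447 0.075 ] m [-0.0305  0.3237  0.075 ] yaw 2.599 tiltx [-0.006 -0.003 -1.   ] F [ 0.1 -1.6  0.9] gap 0.998 q6 -0.61
```

View pics/c2.png

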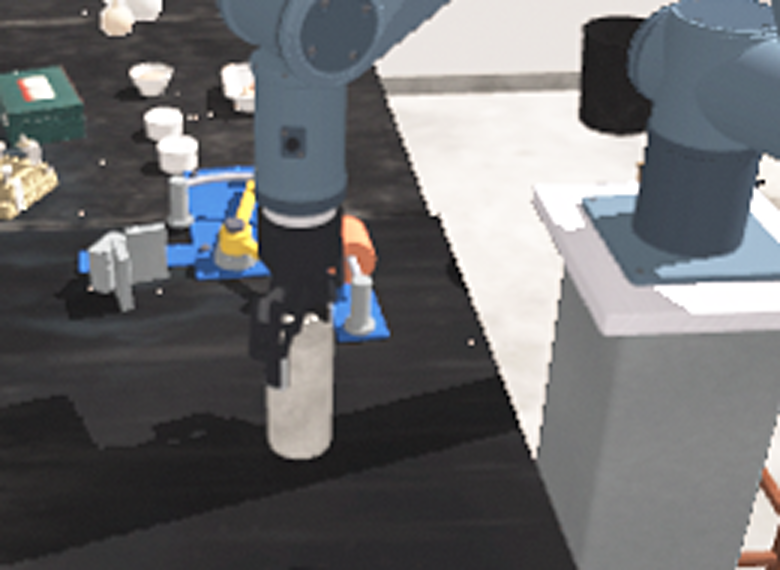

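```bash
python3 -m handwheel '[{"slide":[0,0,2],"angular":[0,0,0],"fingers":0.8},{"slide":[0,0,0],"angular":[0,0,0],"fingers":0.72},{"slide":[0,0,0],"angular":[0,0,0],"fingers":0.6},{"slide":[0,0,0],"angular":[0,0,0],"fingers":0.6},{"slide":[0,0,0],"angular":[0,0,0],"fingers":0.6}]' 60
```

```text
time_s: 19.9
eef_pos: [0.5138, 0.3482, 0.0793]
ee_rot: [[0.002, -0.857, 0.515], [-0.0, 0.515, 0.857], [-1.0, -0.002, 0.001]]
contact_force: [-0.3, -3.1, 5.4]
finger_gap: 0.712
```

```bash
python3 -m handwheel '[{"slide":[-10,0,0],"angular":[0,0,0],"fingers":0.6},{"slide":[-10,0,0],"angular":[0,0,0],"fingers":0.6},{"slide":[0,0,0],"angular":[0,0,0],"fingers":0.6}]'; python3 look.py c3 side; python3 - <<'E'
from h import *
se=np.array([.1,.053]);u=np.array([.826,-.563])
z=bot.get_obs()['eef_pos'][2]
plan([(M2W([*(se-.085*u),z])[0],2.605,10)],.6)
E
```

```text
time_s: 20.27
eef_pos: [0.5135, 0.349, 0.0982]
ee_rot: [[0.001, -0.857, 0.515], [0.001, 0.515, 0.857], [-1.0, -0.001, 0.001]]
contact_force: [0.6, 0.3, -8.1]
finger_gap: 0.701
t 20.27 pos [0.5135 0.349  0.0982] m [-0.0267  0.3278  0.0982] yaw 2.601 tiltx [ 0.001  0.001 -1.   ] F [ 0.6  0.3 -8.1] gap 0.701 q6 -0.61
[{"slide":[0,-18,-15],"angular":[0,0,0],"fingers":0.6},{"slide":[0,-17,-16],"angular":[0,0,0],"fingers":0.6},{"slide":[0,-18,-15],"angular":[0,0,0],"fingers":0.6},{"slide":[0,-17,-16],"angular":[0,0,0],"fingers":0.6},{"slide":[0,-18,-15],"angular":[0,0,0],"fingers":0.6},{"slide":[0,-17,-16],"angular":[0,0,0],"fingers":0.6},{"slide":[0,-18,-15],"angular":[0,0,0],"fingers":0.6},{"slide":[0,-17,-16],"angular":[0,0,0],"fingers":0.6},{"slide":[0,-18,-15],"angular":[0,0,0],"fingers":0.6},{"slide":[0,-17,-16],"angular":[0,0,0],"fingers":0.6}]
end [0.5834 0.1258 0.0976] 2.601
```

View pics/c3.png

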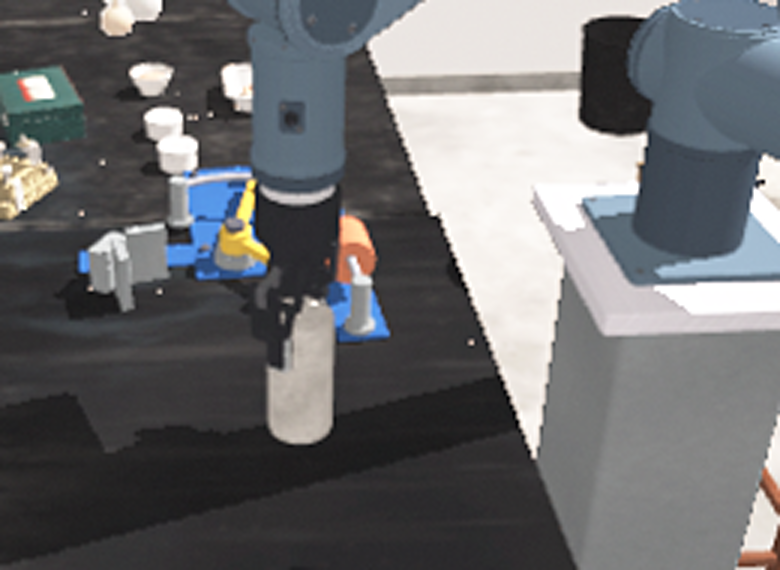

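```bash
python3 -m handwheel '[{"slide":[0,-9,-8],"angular":[0,0,0],"fingers":0.6},{"slide":[0,-17,-15],"angular":[0,0,0],"fingers":0.6},{"slide":[0,-18,-16],"angular":[0,0,0],"fingers":0.6},{"slide":[0,-18,-15],"angular":[0,0,0],"fingers":0.6},{"slide":[0,-17,-16],"angular":[0,0,0],"fingers":0.6},{"slide":[0,-18,-15],"angular":[0,0,0],"fingers":0.6},{"slide":[0,-17,-16],"angular":[0,0,0],"fingers":0.6},{"slide":[0,-18,-15],"angular":[0,0,0],"fingers":0.6},{"slide":[0,-17,-16],"angular":[0,0,0],"fingers":0.6},{"slide":[0,-18,-15],"angular":[0,0,0],"fingers":0.6},{"slide":[0,-8,-8],"angular":[0,0,0],"fingers":0.6},{"slide":[0,0,0],"angular":[0,0,0],"fingers":0.6}]'; python3 look.py c4; python3 - <<'E'
from h import *
se=np.array([.1,.053]);u=np.array([.826,-.563])
plan([(M2W([*(se-.085*u),.081])[0],2.605,2),(M2W([*(se-.015*u),.081])[0],2.605,7)],.6)
E
```

```text
time_s: 21.82
eef_pos: [0.5833, 0.1242, 0.0972]
ee_rot: [[-0.0, -0.856, 0.517], [-0.0, 0.517, 0.856], [-1.0, 0.0, -0.0]]
contact_force: [-0.4, -0.5, -8.8]
finger_gap: 0.711
t 21.82 pos [0.5833 0.1242 0.0972] m [0.0291 0.0991 0.0972] yaw 2.599 tiltx [-0. -0. -1.] F [-0.4 -0.5 -8.8] gap 0.711 q6 -1.0
[{"slide":[8,0,0],"angular":[0,0,0],"fingers":0.6},{"slide":[8,-1,1],"angular":[0,0,0],"fingers":0.6},{"slide":[0,-10,0],"angular":[0,0,0],"fingers":0.6},{"slide":[0,-10,0],"angular":[0,0,0],"fingers":0.6},{"slide":[0,-10,0],"angular":[0,0,0],"fingers":0.6},{"slide":[0,-10,0],"angular":[0,0,0],"fingers":0.6},{"slide":[0,-10,0],"angular":[0,0,0],"fingers":0.6},{"slide":[0,-10,0],"angular":[0,0,0],"fingers":0.6},{"slide":[0,-10,0],"angular":[0,0,0],"fingers":0.6}]
end [0.6442 0.09   0.0812] 2.6
```

View pics/c4.png

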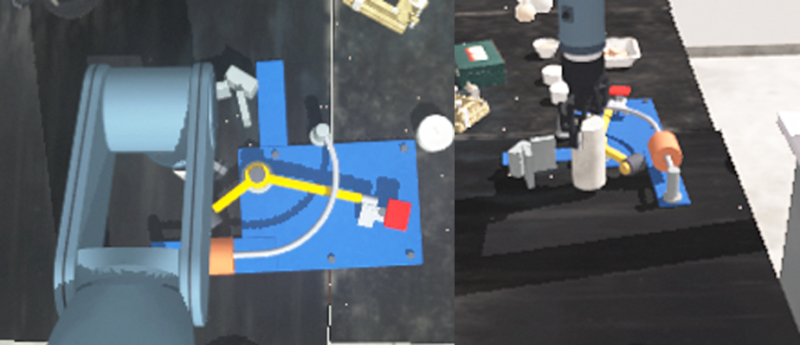

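```bash
python3 -m handwheel '[{"slide":[8,0,0],"angular":[0,0,0],"fingers":0.6},{"slide":[7,0,0],"angular":[0,0,0],"fingers":0.6},{"slide":[0,-10,0],"angular":[0,0,0],"fingers":0.6},{"slide":[0,-10,0],"angular":[0,0,0],"fingers":0.6},{"slide":[0,-10,0],"angular":[0,0,0],"fingers":0.6},{"slide":[0,-10,0],"angular":[0,0,0],"fingers":0.6},{"slide":[0,-10,0],"angular":[0,0,0],"fingers":0.6},{"slide":[0,-10,0],"angular":[0,0,0],"fingers":0.6},{"slide":[0,-8,0],"angular":[0,0,0],"fingers":0.6},{"slide":[0,0,0],"angular":[0,0,0],"fingers":0.6}]'; python3 look.py c5; python3 - <<'E'
from h import *
se=np.array([.1,.053]);u=np.array([.826,-.563])
plan([(M2W([*(se),.081])[0],2.605,5)],.6)
E
```

```text
time_s: 23.18
eef_pos: [0.6422, 0.0901, 0.0823]
ee_rot: [[0.0, -0.857, 0.515], [-0.0, 0.515, 0.857], [-1.0, -0.0, 0.0]]
contact_force: [-0.0, 0.3, -8.6]
finger_gap: 0.704
t 23.18 pos [0.6422 0.0901 0.0823] m [0.0858 0.0614 0.0823] yaw 2.6 tiltx [ 0. -0. -1.] F [-0.   0.3 -8.6] gap 0.704 q6 -1.06
[{"slide":[0,-4,0],"angular":[0,0,0],"fingers":0.6},{"slide":[0,-3,0],"angular":[0,0,0],"fingers":0.6},{"slide":[1,-4,1],"angular":[0,0,0],"fingers":0.6},{"slide":[0,-3,0],"angular":[0,0,0],"fingers":0.6},{"slide":[0,-4,0],"angular":[0,0,0],"fingers":0.6}]
end [0.6572 0.0823 0.0811] 2.601
```

View pics/c5.png

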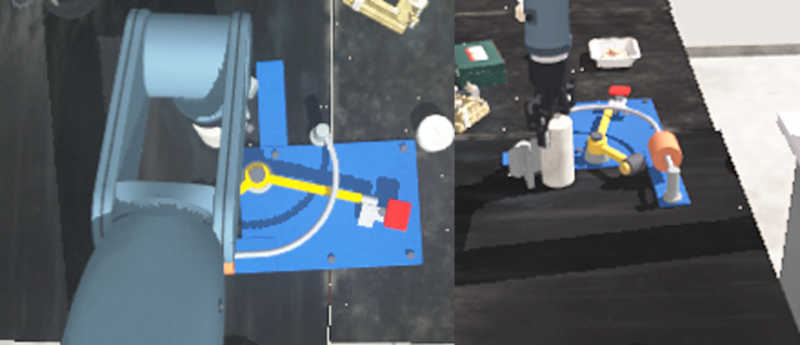

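```bash
python3 -m handwheel '[{"slide":[0,-5,1],"angular":[0,0,0],"fingers":0.6},{"slide":[0,-5,0],"angular":[0,0,0],"fingers":0.6},{"slide":[0,-2,0],"angular":[0,0,0],"fingers":0.6},{"slide":[0,0,0],"angular":[0,0,0],"fingers":0.6}]';for i in 1; do python3 -m handwheel '[{"slide":[0,-2,0],"angular":[0,0,0],"fingers":0.6},{"slide":[0,0,0],"angular":[0,0,0],"fingers":0.6}]';  python3 -m handwheel '[{"slide":[0,-2,0],"angular":[0,0,0],"fingers":0.6},{"slide":[0,0,0],"angular":[0,0,0],"fingers":0.6}]'; done
```

```text
time_s: 23.78
eef_pos: [0.6525, 0.0851, 0.0823]
ee_rot: [[-0.0, -0.857, 0.515], [0.0, 0.515, 0.857], [-1.0, 0.0, 0.0]]
contact_force: [-0.1, 0.6, -8.6]
finger_gap: 0.708
time_s: 24.02
eef_pos: [0.6542, 0.0842, 0.0823]
ee_rot: [[0.0, -0.857, 0.515], [-0.0, 0.515, 0.857], [-1.0, -0.0, 0.0]]
contact_force: [0.2, -0.9, -7.5]
finger_gap: 0.708
time_s: 24.28
eef_pos: [0.656, 0.0831, 0.0824]
ee_rot: [[0.0, -0.857, 0.515], [-0.0, 0.515, 0.857], [-1.0, -0.0, 0.0]]
contact_force: [0.0, 0.4, -7.9]
finger_gap: 0.704
```

```bash
python3 -m handwheel '[{"slide":[0,-2,0],"angular":[0,0,0],"fingers":0.6},{"slide":[0,0,0],"angular":[0,0,0],"fingers":0.6}]'; python3 -m handwheel '[{"slide":[0,-2,0],"angular":[0,0,0],"fingers":0.6},{"slide":[0,0,0],"angular":[0,0,0],"fingers":0.6}]'
```

```text
time_s: 24.52
eef_pos: [0.6571, 0.0826, 0.0822]
ee_rot: [[-0.001, -0.857, 0.515], [0.001, 0.515, 0.857], [-1.0, 0.001, 0.0]]
contact_force: [-1.4, 1.9, -7.7]
finger_gap: 0.705
time_s: 24.78
eef_pos: [0.6579, 0.0826, 0.0819]
ee_rot: [[-0.003, -0.857, 0.515], [0.002, 0.515, 0.857], [-1.0, 0.004, 0.0]]
contact_force: [-4.3, 5.3, -6.5]
finger_gap: 0.706
```

Contact is at the expected seat, with 6 N back along the insertion line and 2 N sideways. I'll centre it by 1 mm and lower to the table.

```bash
python3 -m handwheel '[{"slide":[0,0,1],"angular":[0,0,0],"fingers":0.6},{"slide":[1,0,0],"angular":[0,0,0],"fingers":0.6},{"slide":[1,0,0],"angular":[0,0,0],"fingers":0.6},{"slide":[0,0,0],"angular":[0,0,0],"fingers":0.6}]'; python3 -m handwheel '[{"slide":[1,0,0],"angular":[0,0,0],"fingers":0.6},{"slide":[0,0,0],"angular":[0,0,0],"fingers":0.6}]'; python3 look.py c6 side
```

```text
time_s: 25.28
eef_pos: [0.6596, 0.0831, 0.0805]
ee_rot: [[-0.0, -0.857, 0.515], [0.002, 0.515, 0.857], [-1.0, 0.001, 0.001]]
contact_force: [-2.1, 5.2, -6.0]
finger_gap: 0.707
time_s: 25.52
eef_pos: [0.6599, 0.0832, 0.0797]
ee_rot: [[0.001, -0.857, 0.515], [0.002, 0.515, 0.857], [-1.0, 0.0, 0.002]]
contact_force: [-2.5, 5.1, -6.4]
finger_gap: 0.712
t 25.52 pos [0.6599 0.0832 0.0797] m [0.103  0.0534 0.0797] yaw 2.601 tiltx [ 0.001  0.002 -1.   ] F [-2.5  5.1 -6.4] gap 0.712 q6 -1.07
```

View pics/c6.png

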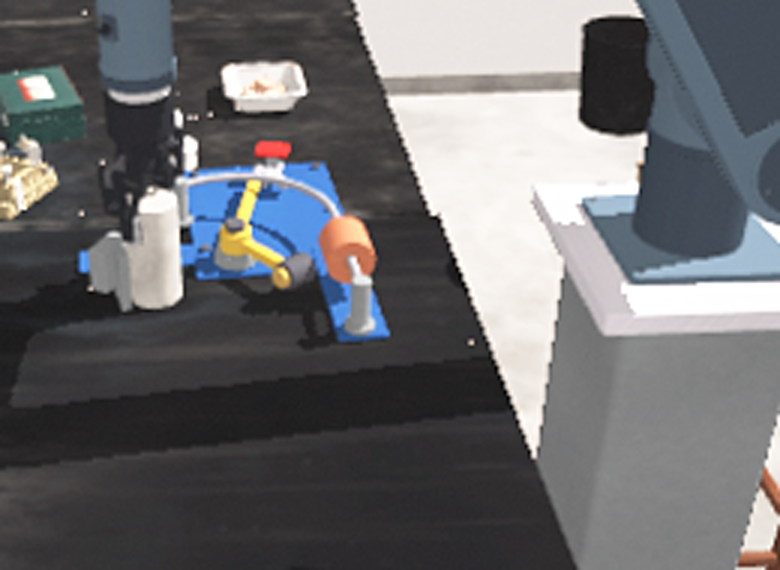

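```bash
python3 -m handwheel '[{"slide":[1,0,1],"angular":[0,0,0],"fingers":0.6},{"slide":[0,0,0],"angular":[0,0,0],"fingers":0.6}]'; python3 -m handwheel '[{"slide":[1,0,1],"angular":[0,0,0],"fingers":0.6},{"slide":[0,0,0],"angular":[0,0,0],"fingers":0.6}]'
```

```text
time_s: 25.82
eef_pos: [0.6601, 0.0833, 0.0794]
ee_rot: [[0.0, -0.857, 0.515], [0.0, 0.515, 0.857], [-1.0, 0.0, 0.0]]
contact_force: [-4.6, 3.7, -1.6]
finger_gap: 0.708
time_s: 26.08
eef_pos: [0.6604, 0.0834, 0.0795]
ee_rot: [[-0.0, -0.858, 0.514], [-0.001, 0.514, 0.858], [-1.0, -0.0, -0.001]]
contact_force: [-7.3, 1.9, 4.8]
finger_gap: 0.708
```

Both faces are now in contact and the base is on the table. I'll release.

```bash
python3 -m handwheel '[{"slide":[-1,0,0],"angular":[0,0,0],"fingers":0.74},{"slide":[0,0,0],"angular":[0,0,0],"fingers":0.85},{"slide":[0,0,0],"angular":[0,0,0],"fingers":1},{"slide":[0,0,0],"angular":[0,0,0],"fingers":1},{"slide":[-30,0,0],"angular":[0,0,0],"fingers":1},{"slide":[-60,0,0],"angular":[0,0,0],"fingers":1},{"slide":[-50,0,0],"angular":[0,0,0],"fingers":1}]'; python3 - <<'E'
from h import *
pd=np.array([.5038,-.1909])
plan([([*pd,.21],2.605+.0,9)],.0)
E
```

```text
time_s: 26.95
eef_pos: [0.661, 0.0837, 0.2203]
ee_rot: [[0.001, -0.857, 0.515], [-0.0, 0.515, 0.857], [-1.0, -0.001, 0.0]]
contact_force: [0.6, -0.6, 0.2]
finger_gap: 1.001
[{"slide":[1,-1,-35],"angular":[0,0,0],"fingers":0},{"slide":[1,0,-35],"angular":[0,0,0],"fingers":0},{"slide":[1,-1,-35],"angular":[0,0,0],"fingers":0},{"slide":[2,-1,-36],"angular":[0,0,0],"fingers":0},{"slide":[1,-1,-35],"angular":[0,0,0],"fingers":0},{"slide":[1,0,-35],"angular":[0,0,0],"fingers":0},{"slide":[1,-1,-35],"angular":[0,0,0],"fingers":0},{"slide":[1,-1,-35],"angular":[0,0,0],"fingers":0},{"slide":[1,-1,-35],"angular":[0,0,0],"fingers":0}]
end [ 0.5044 -0.1908  0.2103] 2.601
```

```bash
python3 -m handwheel '[{"slide":[1,-1,-20],"angular":[0,0,0],"fingers":0},{"slide":[1,0,-35],"angular":[0,0,0],"fingers":0},{"slide":[1,-1,-35],"angular":[0,0,0],"fingers":0},{"slide":[2,-1,-36],"angular":[0,0,0],"fingers":0},{"slide":[1,-1,-35],"angular":[0,0,0],"fingers":0},{"slide":[1,0,-35],"angular":[0,0,0],"fingers":0},{"slide":[1,-1,-35],"angular":[0,0,0],"fingers":0},{"slide":[1,-1,-35],"angular":[0,0,0],"fingers":0},{"slide":[1,-1,-35],"angular":[0,0,0],"fingers":0},{"slide":[0,0,-15],"angular":[0,0,0],"fingers":0},{"slide":[0,0,0],"angular":[0,0,0],"fingers":0}]'; python3 look.py d1;python3 ang.py; python3 - <<'E'
from h import *
d=np.load('d_top.npy');p=np.load('p_top.npy').astype(int)
v,u=np.mgrid[100:180,190:270];uv=np.c_[u.ravel(),v.ravel()];dd=d[100:180,190:270].ravel();k=dd>0
W=cam_to_world('top',uv[k],dd[k]);T=W[(W[:,2]>.11)&(W[:,2]<.14)]
print(len(T),T.mean(0),T[:,:2].min(0),T[:,:2].max(0),W2M(T.mean(0,keepdims=True)))
c,r=cv2.minEnclosingCircle(T[:,:2].astype(np.float32));print(c,r)
E
```

```text
time_s: 28.32
eef_pos: [0.5035, -0.1912, 0.2078]
ee_rot: [[-0.001, -0.856, 0.516], [0.001, 0.516, 0.856], [-1.0, 0.001, 0.0]]
contact_force: [-0.0, 0.1, 0.3]
finger_gap: -0.002
t 28.32 pos [ 0.5035 -0.1912  0.2078] m [-0.0701 -0.2107  0.2078] yaw 2.599 tiltx [-0.001  0.001 -1.   ] F [-0.   0.1  0.3] gap -0.002 q6 -1.6
striker deg 74.94341249302147 85
striker deg 75.00805267027349 154
copper 84 [406.6  81.3] [ 0.2752 -0.4504  0.075 ] polar 301.422757481695
copper 65 [227. 222.] [-0.0972  0.0702  0.075 ] polar 144.1458645517933
copper 91 [ 65.6 239.4] [-0.1269  0.5208  0.075 ] polar 103.68932974010704
432 [0.65627534 0.08325047 0.12530477] [0.62706081 0.05399813] [0.6878164  0.11274889] [[0.09938791 0.05370514 0.12530477]]
(0.6576571464538574, 0.0834529921412468) 0.03092946857213974
```

View pics/d1.png

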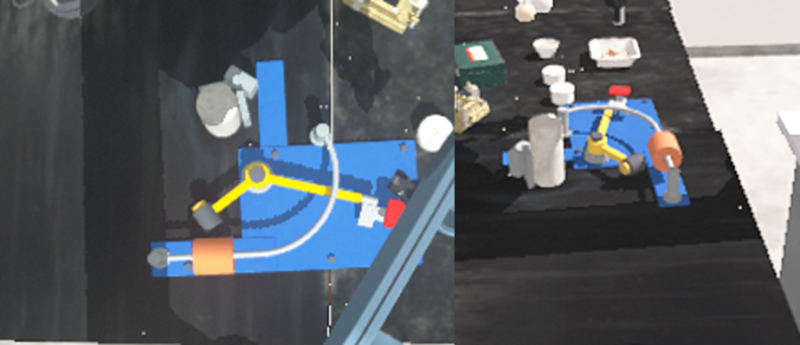

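The cylinder top centre is at machine (0.0994, 0.0537), within 1 mm of the seat, and the striker is still cocked. I'll press the trigger now.

```bash
python3 -m handwheel '[{"slide":[40,0,0],"angular":[0,0,0],"fingers":0},{"slide":[50,0,0],"angular":[0,0,0],"fingers":0},{"slide":[40,0,0],"angular":[0,0,0],"fingers":0},{"slide":[12,0,0],"angular":[0,0,0],"fingers":0},{"slide":[0,0,0],"angular":[0,0,0],"fingers":0}]'; python3 look.py d2
```

```text
time_s: 29.05
eef_pos: [0.5045, -0.1901, 0.0662]
ee_rot: [[-0.001, -0.858, 0.514], [0.001, 0.514, 0.858], [-1.0, 0.001, 0.0]]
contact_force: [0.7, 0.0, 0.4]
finger_gap: 0.003
t 29.05 pos [ 0.5045 -0.1901  0.0662] m [-0.069  -0.2097  0.0662] yaw 2.602 tiltx [-0.001  0.001 -1.   ] F [0.7 0.  0.4] gap 0.003 q6 -1.6
```

View pics/d2.png

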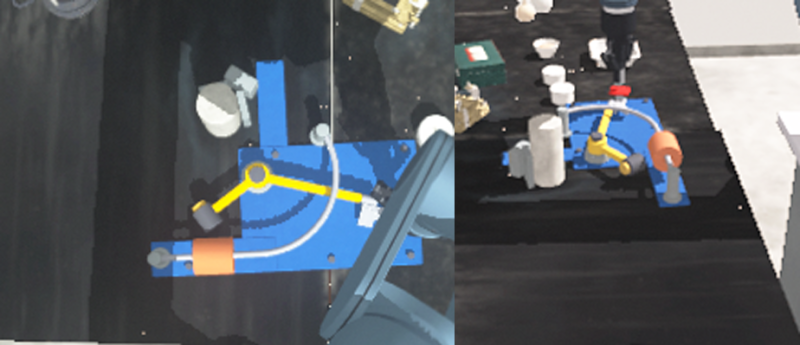

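```bash
python3 -m handwheel '[{"slide":[8,0,0],"angular":[0,0,0],"fingers":0},{"slide":[4,0,0],"angular":[0,0,0],"fingers":0},{"slide":[3,0,0],"angular":[0,0,0],"fingers":0},{"slide":[3,0,0],"angular":[0,0,0],"fingers":0}]';python3 -m handwheel '[{"slide":[2,0,0],"angular":[0,0,0],"fingers":0},{"slide":[2,0,0],"angular":[0,0,0],"fingers":0},{"slide":[0,0,0],"angular":[0,0,0],"fingers":0}]'; python3 look.py d3;python3 ang.py
```

```text
time_s: 29.65
eef_pos: [0.5043, -0.191, 0.0486]
ee_rot: [[0.001, -0.857, 0.515], [-0.0, 0.515, 0.857], [-1.0, -0.001, 0.0]]
contact_force: [-0.8, 0.4, 3.8]
finger_gap: 0.003
time_s: 30.02
eef_pos: [0.5038, -0.1906, 0.044]
ee_rot: [[-0.001, -0.857, 0.515], [0.0, 0.515, 0.857], [-1.0, 0.001, 0.0]]
contact_force: [-0.2, 1.0, 2.2]
finger_gap: -0.001
t 30.02 pos [ 0.5038 -0.1906  0.044 ] m [-0.0697 -0.2102  0.044 ] yaw 2.601 tiltx [-0.001  0.    -1.   ] F [-0.2  1.   2.2] gap -0.001 q6 -1.6
striker deg 58.230587709341165 94
striker deg 58.2870904741805 92
copper 83 [406.5  81.3] [ 0.2751 -0.4503  0.075 ] polar 301.42272893526695
copper 63 [227. 222.] [-0.0972  0.0702  0.075 ] polar 144.13500194665474
copper 92 [ 65.6 239.6] [-0.1275  0.521   0.075 ] polar 103.75234192918765
```

View pics/d3.png

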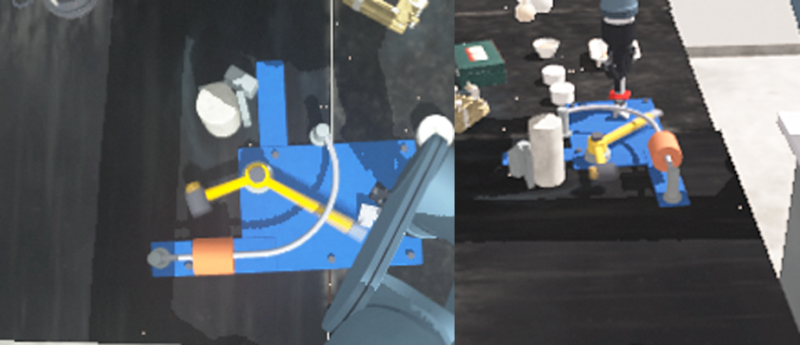

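The striker has let go and is in mid-swing (58°). I'll hold briefly, then lift away.

```bash
python3 -m handwheel '[{"slide":[0,0,0],"angular":[0,0,0],"fingers":0},{"slide":[0,0,0],"angular":[0,0,0],"fingers":0},{"slide":[-5,0,0],"angular":[0,0,0],"fingers":0},{"slide":[-15,0,0],"angular":[0,0,0],"fingers":0},{"slide":[-50,0,0],"angular":[0,0,0],"fingers":0},{"slide":[-60,0,0],"angular":[0,0,0],"fingers":0},{"slide":[-40,0,0],"angular":[0,0,0],"fingers":0},{"slide":[0,0,-50],"angular":[0,0,0],"fingers":0},{"slide":[0,0,-50],"angular":[0,0,0],"fingers":0},{"slide":[0,0,0],"angular":[0,0,0],"fingers":0},{"slide":[0,0,0],"angular":[0,0,0],"fingers":0}]'; python3 look.py e1;python3 ang.py; python3 - <<'E'
from h import *
d=np.load('d_top.npy')
v,u=np.mgrid[100:180,190:270];uv=np.c_[u.ravel(),v.ravel()];dd=d[100:180,190:270].ravel();k=dd>0
W=cam_to_world('top',uv[k],dd[k]);T=W[(W[:,2]>.11)&(W[:,2]<.14)]
print(len(T),W2M(T.mean(0,keepdims=True)))
p=np.load('p_top.npy');cv2.imwrite('pics/e1z.png',cv2.resize(p[120:250,190:340][:,:,::-1],None,fx=4.5,fy=4.5,interpolation=cv2.INTER_CUBIC))
E
```

```text
time_s: 31.5
eef_pos: [0.4527, -0.2764, 0.2149]
ee_rot: [[0.001, -0.857, 0.516], [0.0, 0.516, 0.857], [-1.0, -0.001, 0.0]]
contact_force: [-0.4, 0.6, 0.1]
finger_gap: -0.0
t 31.5 pos [ 0.4527 -0.2764  0.2149] m [-0.1261 -0.2926  0.2149] yaw 2.6 tiltx [ 0.001  0.    -1.   ] F [-0.4  0.6  0.1] gap -0.0 q6 -1.79
striker deg 6.1052414752912085 82
striker deg 5.060654314523418 170
copper 84 [406.6  81.3] [ 0.2752 -0.4504  0.075 ] polar 301.422757481695
copper 65 [226.7 222. ] [-0.0971  0.0711  0.075 ] polar 143.77447609404615
copper 89 [ 65.6 239.6] [-0.1276  0.521   0.075 ] polar 103.76513854922575
435 [[0.09977796 0.05375657 0.12538691]]
```

View pics/e1.png

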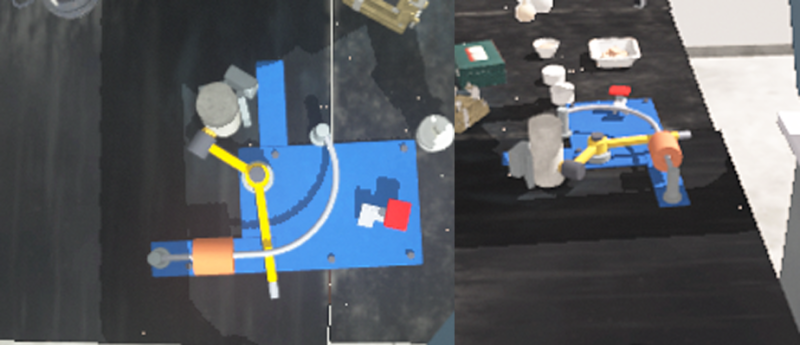

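View pics/e1z.png

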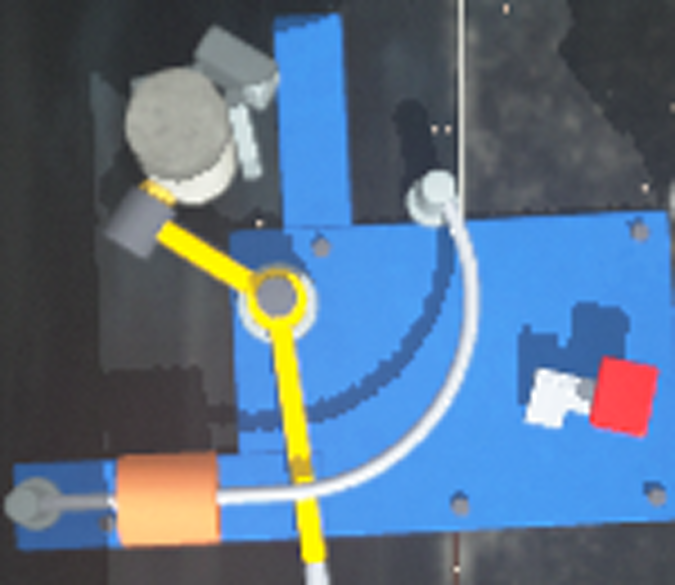

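```bash
python3 -m handwheel '[{"slide":[0,0,0],"angular":[0,0,0],"fingers":0},{"slide":[0,0,0],"angular":[0,0,0],"fingers":0},{"slide":[0,0,0],"angular":[0,0,0],"fingers":0},{"slide":[0,0,0],"angular":[0,0,0],"fingers":0}]' >/dev/null; python3 look.py e2 top;python3 ang.py|head -2; python3 -c "
from cell import bot
print(bot.hand_in())"
```

```text
t 32.1 pos [ 0.4527 -0.2764  0.2143] m [-0.1261 -0.2926  0.2143] yaw 2.601 tiltx [-0.  0. -1.] F [-0.3  0.5 -0.1] gap -0.001 q6 -1.79
striker deg 6.0307418745601495 82
striker deg 5.0136970226579365 170
the job is handed in; nothing more can be done
None
```

The strike test is done and handed in at about 32 s of the 69 s allowed; no verdict was reported.

- **Cocking:** I pushed the sleeve round the bend until the striker read about 80°. When I backed off it stayed at about 75° (1.31 rad), so the sear had caught it.
- **Sleeve return:** I pushed the sleeve back along the rod to about machine y 0.07, past the 0.05 home limit.
- **Cylinder:** I set it in the V-stop, felt contact on both faces, and let go. Its top centre measured within 1 mm of the seat.
- **Trigger:** I pressed the pad down about 10 mm. The hammer swung onto the cylinder and the arm moved clear.

**Last checks:** The cylinder stands upright in the stop at machine (0.0998, 0.0538). The hammer rests against it with the striker steady at about 5–6° in two looks about 0.6 s apart. The sleeve is still home and the pad is back up. The tins looked unmoved in the pictures, but I did not measure them again.

**What disagreed:**
- **Sideways rub:** early in the return push, a finger rubbed the rod with about 14 N of sideways force. Moving the path 4 mm inward cleared it.
- **Striker angle:** the two angle readings, from the lever and from the hammer arm, differ by about 1°.
- **Network errors:** the detection networks put the red pad in the wrong place in the overhead view, so I took its position from the picture instead.

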